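# Clear the locksmith's plate and slide the lock up to the stop

### The arm

A 7-joint arm with a two-finger parallel gripper is mounted at the origin on the work surface. World frame = base frame: x ahead of the robot, y to its left, z up, the work surface at z = 0. Lengths are in m, angles in rad, forces in N, time in s.
With the tool pointing down it reaches from about 0.4 to 0.75 m from the base axis. Payload 19.5 kg.
Tool frame: the origin (TCP) lies on the front face of the gripper's body, between the roots of the fingers; the fingertips stand 73 mm ahead of it and the grasp point (between the pads) lies 54 mm ahead of it; z points along the fingers, y is the line along which they close (so a half turn about z gives the same grasp; the last joint's range is limited). The gripper opens to 85 mm and grips with 20 to 120 N. Pads are 22 mm wide; open, the fingers measure 114 mm over their backs; the gripper's body (76 mm by 85 mm) begins 54 mm behind the grasp point. The pads swing forward as they close: fully open they stand 13 mm farther back than shut.
Start: joints at [1.248, 0.707, -0.028, 1.485, 0.022, 0.951, -0.075], TCP at [0.159, -0.552, 0.304] pointing down, gripper open.
Joint ranges: [-2.71, 2.71], [-0.32, 2.16], [-1.57, 1.52], [0, 2.45], [-1.46, 4.6], [0, 2.02], [-2.83, 2.83]. Speed limits (rad/s): [1.89, 1.89, 2.57, 2.57, 3.01, 3.01, 3.01].

### API

Orientations are given as a unit quaternion [x, y, z, w].
In Python, from bench import * gives the robot as it stands.
- The arm moves only by the tool carry_out, never from a script. Its argument "increments" is a list of rows, each a list of 7 numbers: the shift along the tool's x, y, z normalised to -1 to 1, where 1 is 75 cm, then the turn, a rotation vector about the tool's x, y, z normalised to -1 to 1, where 1 is pi/4 rad, then the opening, from 0 (shut) to 1 (fully open). In form: [[dx, dy, dz, wx, wy, wz, fingers], ...]. A call has exactly 10 rows; each row shifts and turns the commanded pose from where the row before left it, along the tool's axes as they then stand; what a row does not reach is not made up. A row lasts 1/12 s, in which the tool goes at most 41.7 mm and 7.16 degrees, less where a joint would pass 70% of its speed; a pose out of reach is approached as far as the arm can. A call with a number of a shift or a turn outside -1 to 1 is refused whole. A call with a gripper value outside its range is refused whole. The fingers move at their own pace and stop on an object; "squeeze" is the grip in N (left out, the last holds). Time passes only in rows, so rows that do not move let the fingers close, or fill a call up. It gives the time, the measured TCP pose, the force, the opening and the grip force at its end, in the units of the state.
- sense(): the state, without advancing time (a new reading comes with each control period).
- snapshot(name): name is "scene" or "top" or "wrist"; returns a dict with "pixels" (420x560x3 uint8, blue, green, red), "fx", "fy", "cx", "cy" (pixels), "position" and "rotation" of the camera in the world. Camera axes: x right, y up, looking along -z (the intrinsics and any distortion apply to the point x, -y, -z); pixel columns grow to the right and rows downward; lengths in m; the calibration is good to about 2 mm. A picture is of the moment at which its call begins. There is no depth.
- hand_in(): hands the job in; it is judged then, once.
The state is a dict: "time_s": time; "joint_pos": joint angles; "joint_velocities": joint speeds; "effort": joint torques, N m; "tool_pos": TCP position; "tool_rot": TCP orientation; "contact_force": force on the tool from outside, world axes, zero at the start; "ft_torque": the same for the moment, N m; "finger_gap": finger opening in m; "gripper_force": force on a finger pad.
Only numpy, scipy, OpenCV 4.12 (cv2) and the standard library are available. Lean on these libraries where they do the work, as an engineer would, in place of code of your own. Each camera call takes 0.05 s, during which the arm holds its last target. There are 200 camera calls.

### The job

Pick up the scraper block and, with it and not with the fingers, wipe the four brass offcuts completely off the steel plate onto the bench, before you move the lock; then stand the scraper back on the bench clear of the plate. Next push the lock across the bench, keeping it flat without lifting it, until its long far side lies flush against the stop bar at the end of the plate, square with the bar and centred on its length. Do not disturb the padlock, the screwdriver or the jar.

Things in the scene. Friction and masses are not known exactly. Their poses are not given: they have to be found in the camera images.
- plate: Fixed steel work plate let into the bench top, 150 (x) by 170 (y) mm, its face practically level with the bench (less than 1 mm proud, nothing catches on it). Origin at the plate's centre at bench height, z up. A steel stop bar, 160 mm long along x, 16 wide, 20 mm high, is fixed across its +y end: the bar's near face is at y = +85 mm, its back at y = +101 mm, its middle at x = 0
- lock: Loose rim lock: flat grey steel case 130 (x) by 105 (y) by 30 (z) mm, about 0.7 kg, too wide to grip; thin brass bolt ends show at its +x end (4 mm proud). Origin at the centre of its underside, z up. Its +y side (130 mm long) is the far side that goes against the stop bar; it starts facing roughly the same way as the plate
- lock_front (a point): Point at the middle of the lower edge of the lock's far (+y) side, 52.5 mm from the lock's origin; axes as the lock
- scraper: Loose wooden scraper block with a black rubber sole, 30 (x) by 120 (y) by 28 (z) mm, with a wooden handle standing on its middle: 22 (x) by 56 (y) mm, from z = 28 to z = 80 mm, to be gripped across x. 0.22 kg. Origin at the centre of its sole, z up. It wipes with its 120 mm long side, moving along its x
- chip1: Loose brass offcut lying on the plate, 18 (x) by 12 (y) by 6 (z) mm, 11 g. Origin at the centre of its underside
- chip2: Loose brass offcut lying on the plate, 18 (x) by 12 (y) by 6 (z) mm, 11 g. Origin at the centre of its underside
- chip3: Loose brass offcut lying on the plate, 18 (x) by 12 (y) by 6 (z) mm, 11 g. Origin at the centre of its underside
- chip4: Loose brass offcut lying on the plate, 18 (x) by 12 (y) by 6 (z) mm, 11 g. Origin at the centre of its underside
- padlock: Bystander: brass padlock lying flat, 45 by 50 by 22 mm with a steel shackle towards +x. Origin under the middle of its body
- screwdriver: Bystander: screwdriver lying along its x, about 200 mm long, handle to -x. Origin under its middle
- jar: Bystander: glass jar, 60 mm diameter, 75 mm high. Origin at the centre of its underside
Not all that is in view belongs to the job. What is meant by the lock is not red, and is the smaller of those in its own colour. Of the things like the scraper, leave any that is purple; of the rest the smaller one is meant.

How it is judged:
On the way, in this order (a step that is already met when the one before it is completed fails the run):
1. the scraper is held in the fingers and has been taken from its place (more than 50 mm) (contact force between the fingers and scraper above 1 N and distance of scraper from where it was at the start of the episode above 0.05 m), for 0.1 s.
2. all four offcuts lie on the bench off the plate, while the lock is still within 20 mm of where it was ((x of chip1 in the frame of plate above 0.078 m or x of chip1 in the frame of plate below -0.078 m or y of chip1 in the frame of plate below -0.088 m or y of chip1 in the frame of plate above 0.101 m) and height (world z) of chip1 between -0.02 and 0.02 m and (x of chip2 in the frame of plate above 0.078 m or x of chip2 in the frame of plate below -0.078 m or y of chip2 in the frame of plate below -0.088 m or y of chip2 in the frame of plate above 0.101 m) and height (world z) of chip2 between -0.02 and 0.02 m and (x of chip3 in the frame of plate above 0.078 m or x of chip3 in the frame of plate below -0.078 m or y of chip3 in the frame of plate below -0.088 m or y of chip3 in the frame of plate above 0.101 m) and height (world z) of chip3 between -0.02 and 0.02 m and (x of chip4 in the frame of plate above 0.078 m or x of chip4 in the frame of plate below -0.078 m or y of chip4 in the frame of plate below -0.088 m or y of chip4 in the frame of plate above 0.101 m) and height (world z) of chip4 between -0.02 and 0.02 m and distance of lock from where it was at the start of the episode below 0.02 m), for 0.2 s.
3. the scraper stands upright on the bench, let go, clear of the plate (angle between scraper's own z axis and vertical below 0.1 rad and height (world z) of scraper between -0.006 and 0.006 m and linear speed of scraper below 0.01 m/s and (x of scraper in the frame of plate above 0.09 m or x of scraper in the frame of plate below -0.09 m or y of scraper in the frame of plate above 0.115 m or y of scraper in the frame of plate below -0.1 m) and contact force between the fingers and scraper below 0.1 N), for 0.2 s.
At the end, for the whole second after the job is handed in: Lock flat, at rest, far side within 5 mm of the stop bar, square to 0.05 rad, centred on it to 15 mm; all offcuts on the bench, centres 3 mm or more outside the plate; scraper upright on the bench, its centre 15 mm or more outside the plate or behind the bar (y of lock_front in the frame of plate above 0.08 m and x of lock_front in the frame of plate between -0.015 and 0.015 m and angle between the y axis of lock and the y axis of plate, either way round below 0.05 rad and angle between lock's own z axis and vertical below 0.04 rad and height (world z) of lock below 0.005 m and linear speed of each of lock, scraper below 0.01 m/s and (x of chip1 in the frame of plate above 0.078 m or x of chip1 in the frame of plate below -0.078 m or y of chip1 in the frame of plate below -0.088 m or y of chip1 in the frame of plate above 0.101 m) and height (world z) of chip1 between -0.02 and 0.02 m and (x of chip2 in the frame of plate above 0.078 m or x of chip2 in the frame of plate below -0.078 m or y of chip2 in the frame of plate below -0.088 m or y of chip2 in the frame of plate above 0.101 m) and height (world z) of chip2 between -0.02 and 0.02 m and (x of chip3 in the frame of plate above 0.078 m or x of chip3 in the frame of plate below -0.078 m or y of chip3 in the frame of plate below -0.088 m or y of chip3 in the frame of plate above 0.101 m) and height (world z) of chip3 between -0.02 and 0.02 m and (x of chip4 in the frame of plate above 0.078 m or x of chip4 in the frame of plate below -0.078 m or y of chip4 in the frame of plate below -0.088 m or y of chip4 in the frame of plate above 0.101 m) and height (world z) of chip4 between -0.02 and 0.02 m and angle between scraper's own z axis and vertical below 0.1 rad and height (world z) of scraper between -0.006 and 0.006 m and (x of scraper in the frame of plate above 0.09 m or x of scraper in the frame of plate below -0.09 m or y of scraper in the frame of plate above 0.115 m or y of scraper in the frame of plate below -0.1 m)); the robot touches nothing.
It fails at once if the fingers push an offcut (contact force between the fingers and chip1 above 0.5 N or contact force between the fingers and chip2 above 0.5 N or contact force between the fingers and chip3 above 0.5 N or contact force between the fingers and chip4 above 0.5 N).
It fails at once if the lock is lifted more than 12 mm or tipped (height (world z) of lock above 0.012 m or angle between lock's own z axis and vertical above 0.2 rad).
It fails at once if the padlock, screwdriver or jar is moved more than 20 mm (distance of any of padlock, screwdriver, jar from where it was at the start of the episode above 0.02 m).
It also fails if it takes over 72 s, if anything falls off the work surface, if the arm or the gripper's body presses on something with over 40 N, if the wrist force passes 120 N, or if a joint passes its speed limit or range.

## Working session

There is one attempt and no reset: what is moved stays moved. The work goes in short steps, Python scripts to look and compute and a tool call to move; the robot and the scene stay as the last step left them, time stands still between calls to the robot, and variables do not carry over. Pictures are saved under pics/ and viewed, at most 10 in all, crops included, and the job is handed in when it is done.

Besides the shell and the picture viewer there is one more tool, called after "Call:" as a command line: name --pt "numbers of a row" for each row, then --argument value for the rest. carry_out: Moves the arm, as the interface text tells. Scaled input: -1 to 1 covers 75 cm each way for a shift and pi/4 rad each way for a turn. Its arguments: {"type":"object","properties":{"increments":{"type":"array"},"squeeze":{"type":"number"}},"required":["increments"]}

```bash
mkdir -p pics; cat > h.py <<'E'
from bench import *
import numpy as np, cv2
from scipy.spatial.transform import Rotation as R
def rot(s):
    r=np.array(s,float)
    return r if r.shape==(3,3) else R.from_quat(r).as_matrix()
def ray(s,u,v,z=0.):
    d=rot(s["rotation"])@np.array([(u-s["cx"])/s["fx"],-(v-s["cy"])/s["fy"],-1])
    p=np.array(s["position"]); return p+d*(z-p[2])/d[2]
def proj(s,P):
    c=rot(s["rotation"]).T@(np.array(P)-s["position"]); return s["cx"]-s["fx"]*c[0]/c[2], s["cy"]+s["fy"]*c[1]/c[2]
E
python3 - <<'E'
from h import *
import pickle
for n in ("scene","top"):
    s=snapshot(n); print({k:v for k,v in s.items() if k!="pixels"})
    cv2.imwrite(f"pics/{n}0.png",s["pixels"]); pickle.dump(s,open(n+"0.pkl","wb"))
print(sense())
E
```

```text
{'fx': 392.6143510516598, 'fy': 392.6143510516598, 'cx': 284.5078016117351, 'cy': 212.59099987430034, 'position': array([ 1.10698968, -0.6118923 ,  0.81776976]), 'rotation': array([0.37824208, 0.14426949, 0.34667657, 0.84612919])}
{'fx': 388.47789742647774, 'fy': 388.47789742647774, 'cx': 283.12158175225073, 'cy': 212.65671851677783, 'position': array([0.29690667, 0.00460153, 1.19593182]), 'rotation': array([ 0.07044133, -0.06813282, -0.69672165,  0.71061585])}
{'time_s': 0.1, 'joint_pos': array([ 1.24829832,  0.70699905, -0.02759128,  1.48493272,  0.02199623,
        0.9509166 , -0.07550929]), 'joint_velocities': array([ 2.50446411e-04, -1.64674983e-05, -5.27963029e-04, -2.81050166e-03,
        1.25555296e-03, -4.37817212e-04,  2.35009862e-03]), 'effort': array([ 1.88194179e-03, -8.84280610e+01,  1.23670086e+00, -2.36443090e+01,
        1.71265035e-02,  5.18671208e-03, -7.32800709e-05]), 'tool_pos': array([ 0.15929285, -0.55232682,  0.30350297]), 'tool_rot': array([ 9.90162374e-01,  1.39922286e-01, -8.75921640e-05, -4.68537702e-04]), 'contact_force': array([-0.44988972, -0.76952455,  0.00781098]), 'ft_torque': array([ 0.02117485, -0.04398336, -0.0044107 ]), 'gripper_force': 0.0, 'finger_gap': 0.08549222918972679}
```

View pics/top0.png

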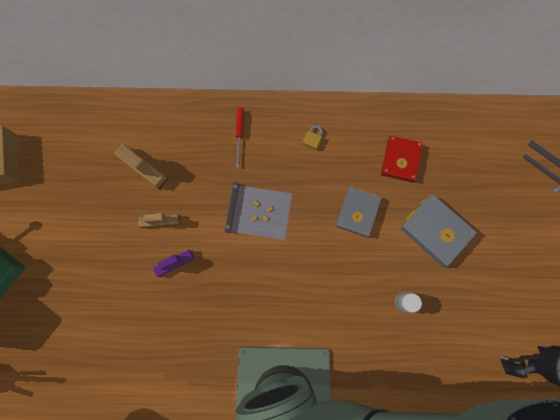

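View pics/scene0.png

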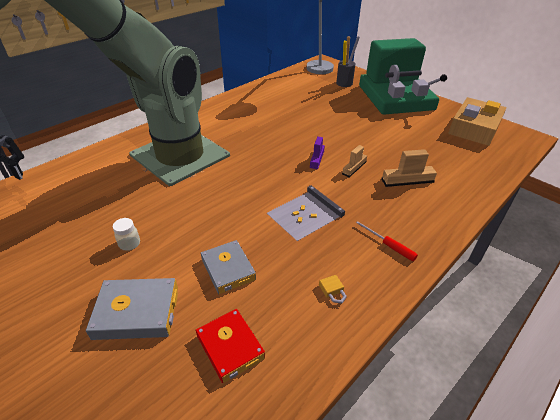

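Top view: grey lock candidates at (359,212) small and (440,230) large, plus a red one at (402,158). The lock meant is the smaller grey one at (359,212). Scraper candidates are wood large (141,166), wood small (160,220) and purple (173,263). The smaller wooden one at (160,220) is meant. I'll confirm both in a crop and measure.

```bash
cat > m.py <<'E'
from h import *
import pickle
s=pickle.load(open("top0.pkl","rb")); im=s["pixels"]
hsv=cv2.cvtColor(im,cv2.COLOR_BGR2HSV)
cv2.imwrite("pics/crop.png",cv2.resize(im[130:290,110:400],None,fx=2.75,fy=2.75,interpolation=cv2.INTER_CUBIC))
def comps(mask,box,amin):
    m=np.zeros_like(mask); c0,r0,c1,r1=box; m[r0:r1,c0:c1]=mask[r0:r1,c0:c1]
    cs,_=cv2.findContours(m,cv2.RETR_EXTERNAL,cv2.CHAIN_APPROX_NONE)
    return [c for c in cs if cv2.contourArea(c)>=amin]
for p in [(359,225),(340,212),(265,230),(233,210),(160,220),(145,222),(265,209),(256,204),(150,235),(180,245),(158,216)]: print(p,hsv[p[1],p[0]])
grey=((hsv[...,1]<90)&(hsv[...,2]>60)).astype(np.uint8)*255
for nm,box,z in (("plate",(220,175,300,250),0),("lock",(325,180,390,245),.03)):
    for c in comps(grey,box,200):
        b=cv2.boxPoints(cv2.minAreaRect(c)); print(nm,cv2.contourArea(c),b.round(1).tolist()); W=np.array([ray(s,*q,z) for q in b]); print(W.round(4), W.mean(0).round(4), np.linalg.norm(np.diff(W,axis=0),axis=1).round(4), [round(np.degrees(np.arctan2(d[1],d[0])),1) for d in np.diff(W,axis=0)])
E
python3 m.py
```

```text
(359, 225) [107  21 110]
(340, 212) [ 5 16 97]
(265, 230) [129  15 123]
(233, 210) [175  25  61]
(160, 220) [ 16 125 106]
(145, 222) [ 16 122 127]
(265, 209) [144  11 113]
(256, 204) [ 20 176 159]
(150, 235) [ 14 164 132]
(180, 245) [ 14 163 122]
(158, 216) [ 16 122 153]
plate 2749.0 [[224.1999969482422, 231.3000030517578], [233.60000610351562, 181.39999389648438], [293.20001220703125, 192.60000610351562], [283.79998779296875, 242.5]]
[[ 0.472   0.193   0.    ]
 [ 0.6333  0.1708  0.    ]
 [ 0.6    -0.0198  0.    ]
 [ 0.4405  0.0071  0.    ]] [0.5365 0.0878 0.    ] [0.1628 0.1935 0.1618] [np.float64(-7.8), np.float64(-99.9), np.float64(170.5)]
lock 1433.0 [[334.6000061035156, 226.1999969482422], [348.1000061035156, 185.6999969482422], [382.0, 197.0], [368.5, 237.5]]
[[ 0.4898 -0.1465  0.03  ]
 [ 0.6179 -0.1891  0.03  ]
 [ 0.5839 -0.2931  0.03  ]
 [ 0.4573 -0.2486  0.03  ]] [ 0.5372 -0.2193  0.03  ] [0.135  0.1095 0.1342] [np.float64(-18.4), np.float64(-108.1), np.float64(160.6)]
```

View pics/crop.png

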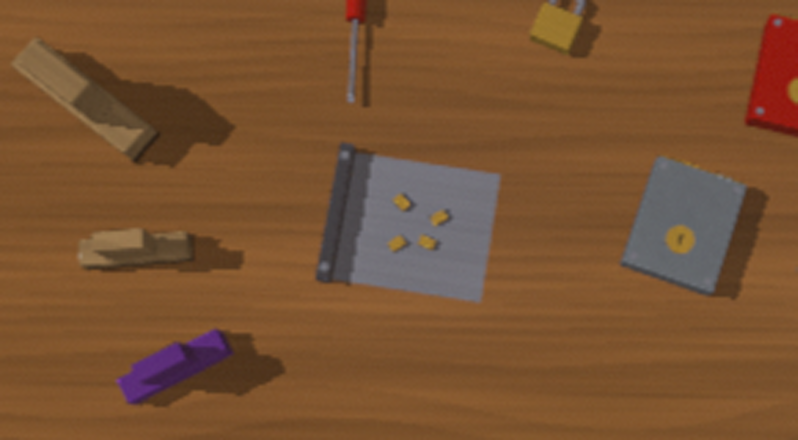

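Crop confirms the small grey lock (crop ~(685,225)) and the small wooden scraper (~(135,247)), distinct from the large wood and the purple one. Chips are at crop (402,202), (440,217), (397,243) and (428,242).

```bash
cat > m2.py <<'E'
from h import *
import pickle
s=pickle.load(open("top0.pkl","rb")); im=s["pixels"]; hsv=cv2.cvtColor(im,cv2.COLOR_BGR2HSV)
f=lambda u,v,z=0:ray(s,110+u/2.75-.32,130+v/2.75-.32,z)
ang=lambda a,b:np.degrees(np.arctan2(*(b-a)[[1,0]]))
A,B=f(481,301),f(499,174); b0,b1=f(320,281,.02),f(340,145,.02)
print("plate -y edge",A,B,ang(A,B),np.linalg.norm(B-A)); print("bar back top",b0,b1,ang(b0,b1),np.linalg.norm(b1-b0))
th=np.radians((ang(A,B)+ang(b0,b1))/2); ex=np.array([np.cos(th),np.sin(th),0]); ey=np.array([-ex[1],ex[0],0])
m1=(A+B)/2+.085*ey; m2=(b0+b1)/2-.101*ey; print("plate centre",m1,m2,np.degrees(th)); C=(m1+m2)/2; C[2]=0
P=lambda p:(np.array([(p-C)@ex,(p-C)@ey])*1000).round(1)
br=cv2.inRange(hsv,(15,140,130),(32,255,255)); 
n,l,st,ce=cv2.connectedComponentsWithStats(br[195:225,245:280])
for i in range(1,n): 
    if st[i,4]>5: print("chip",ce[i]+[245,195],st[i,4],P(ray(s,*(ce[i]+[245,195]),.004)))
print("screwdriver tip",P(f(350,102,.005)),"padlock",P(f(555,30,.011)))
# lock top corners
for q in ((658,157),(745,185),(713,294),(622,263)): w=f(*q,.03); print("lock",w.round(4),P(w))
# scraper: base top bottom, handle top
for nm,q,z in (("sole-right-low",(190,262),.028),("sole-right-up",(190,232),.028),("left-up",(79,245),.028),("left-low",(81,269),.028),("hTL",(97,232),.08),("hTR",(142,229),.08),("hBR",(150,249),.08),("hBL",(100,252),.08)): print(nm,f(*q,z).round(4))
cv2.imwrite("pics/scr.png",np.hstack([cv2.resize(im[200:240,130:190],None,fx=6.6,fy=6.6,interpolation=cv2.INTER_CUBIC),cv2.resize(pickle.load(open("scene0.pkl","rb"))["pixels"][135:183,330:402],None,fx=5.5,fy=5.5)]))
print(s["pixels"].shape)
E
python3 m2.py
```

```text
plate -y edge [0.45116976 0.00470553 0.        ] [ 0.59885098 -0.0132251   0.        ] -6.922648765118371 0.14876576194446606
bar back top [0.46742364 0.18406143 0.02      ] [0.62431047 0.16885653 0.02      ] -5.535610781926353 0.1576219091538124
plate centre [0.53423327 0.08023837 0.        ] [0.53490807 0.07605529 0.02      ] -6.229129773522362
chip [256.    203.125] 16 [26.  21.5]
chip [269.2 208.6] 15 [ 13.9 -22. ]
chip [254.    217.875] 16 [-21.5  21.1]
chip [264.9375 217.6875] 16 [-16.5 -12.7]
screwdriver tip [136.   98.8] padlock [ 252.2 -127.6]
lock [ 0.6145 -0.1917  0.03  ] [ 108.8 -259.6]
lock [ 0.584  -0.2888  0.03  ] [  88.9 -359.4]
lock [ 0.4601 -0.2501  0.03  ] [ -38.5 -334.4]
lock [ 0.4926 -0.1503  0.03  ] [ -16.9 -231.7]
sole-right-low [0.4847 0.3279 0.028 ]
sole-right-up [0.5185 0.3304 0.028 ]
left-up [0.5014 0.4527 0.028 ]
left-low [0.4745 0.448  0.028 ]
hTL [0.5067 0.4149 0.08  ]
hTR [0.5109 0.3672 0.08  ]
hBR [0.4894 0.357  0.08  ]
hBL [0.4852 0.4098 0.08  ]
(420, 560, 3)
```

View pics/scr.png

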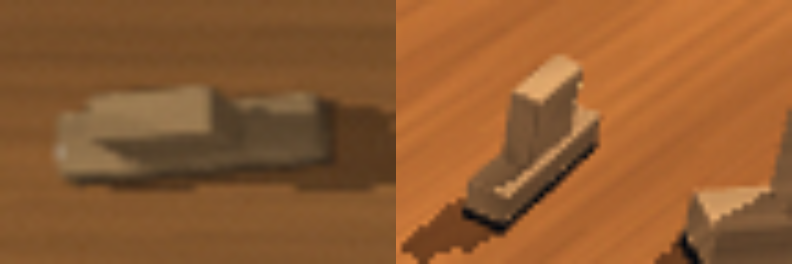

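```bash
cat >> h.py <<'E'
def plan(*wps, fin=1.0, pad=0, start=None):
    """wps: (x,y,z,yawdeg of tool x,nrows); prints rows in tool units"""
    if start is None:
        s=sense(); Rm=rot(s["tool_rot"]); p=np.array(s["tool_pos"])
    else: p=np.array(start[:3]); Rm=down(start[3])
    rows=[]
    for x,y,z,yaw,n in wps:
        r0=R.from_matrix(Rm); dv=(R.from_matrix(down(yaw))*r0.inv()).as_rotvec(); p0=p.copy()
        for i in range(1,n+1):
            Pt=p0+(np.array([x,y,z])-p0)*i/n; Rt=(R.from_rotvec(dv*i/n)*r0).as_matrix()
            d=np.round(Rm.T@(Pt-p)/.75,4); w=np.round(R.from_matrix(Rm.T@Rt).as_rotvec()/(np.pi/4),3)
            p=p+Rm@d*.75; Rm=Rm@R.from_rotvec(w*np.pi/4).as_matrix()
            rows.append([*d.tolist(),*w.tolist(),fin])
    rows=np.round(rows,4)+0.
    print("max mm/row",(np.abs(np.linalg.norm(rows[:,:3],axis=1)).max()*750).round(1),"deg",(np.abs(rows[:,3:6]).max()*45).round(2),len(rows))
    for k in range(0,len(rows),10): print("["+",".join("["+",".join(f"{v:g}" for v in r)+"]" for r in rows[k:k+10])+"]")
    return rows
def down(yaw):
    a=np.radians(yaw); c,s=np.cos(a),np.sin(a)
    return np.array([[c,s,0],[s,-c,0],[0,0,-1]])
def st():
    s=sense(); Rm=rot(s["tool_rot"]); print("t",round(s["time_s"],2),"p",np.round(s["tool_pos"],4),"yaw",np.degrees(np.arctan2(Rm[1,0],Rm[0,0])).round(2),"tilt",np.degrees(np.arccos(-Rm[2,2])).round(2),"F",np.round(s["contact_force"],1),"gap",round(s["finger_gap"],4),"g",s["gripper_force"])
E
python3 -c "
from h import *
plan((.42,-.28,.30,45,10),(.49,.06,.30,75,10),(.497,.389,.25,96,10))"
```

```text
max mm/row 37.8 deg 3.02 30
[[0.0435,-0.0253,0.0005,0,0,-0.064,1],[0.0446,-0.023,0.0005,0,0,-0.065,1],[0.0458,-0.0207,0.0005,0,0,-0.064,1],[0.0468,-0.0184,0.0005,0,0,-0.064,1],[0.0476,-0.0161,0.0004,-0.001,0,-0.064,1],[0.0484,-0.0136,0.0005,0,0,-0.065,1],[0.0491,-0.0111,0.0005,0,0,-0.064,1],[0.0495,-0.0087,0.0005,0,0,-0.064,1],[0.0499,-0.0061,0.0005,0,0,-0.064,1],[0.0501,-0.0037,0.0004,0,0,-0.065,1]]
[[0.0387,-0.0254,0,0,0,-0.067,1],[0.0399,-0.0234,0,0,0,-0.066,1],[0.0411,-0.0213,0,0,0,-0.067,1],[0.0422,-0.019,0.0001,0,0,-0.066,1],[0.0431,-0.0169,0,0,0,-0.067,1],[0.0439,-0.0146,0,0,0,-0.067,1],[0.0446,-0.0122,0,0,0,-0.066,1],[0.0453,-0.0099,0,0,0,-0.067,1],[0.0456,-0.0076,0,0,0,-0.067,1],[0.046,-0.0051,0,0,0,-0.066,1]]
[[0.0426,-0.0105,0.0067,0,0,-0.047,1],[0.043,-0.0088,0.0067,0,0,-0.046,1],[0.0432,-0.0074,0.0066,0,0,-0.047,1],[0.0435,-0.0057,0.0067,0,0,-0.047,1],[0.0437,-0.0041,0.0067,0,0,-0.046,1],[0.0438,-0.0025,0.0067,0,0,-0.047,1],[0.0439,-0.0009,0.0067,0,0,-0.047,1],[0.0439,0.0007,0.0066,0,0,-0.046,1],[0.0438,0.0023,0.0067,0,0,-0.047,1],[0.0437,0.0039,0.0067,0,0,-0.047,1]]
```

Call:
carry_out --pt "0.0435 -0.0253 0.0005 0 0 -0.064 1" --pt "0.0446 -0.023 0.0005 0 0 -0.065 1" --pt "0.0458 -0.0207 0.0005 0 0 -0.064 1" --pt "0.0468 -0.0184 0.0005 0 0 -0.064 1" --pt "0.0476 -0.0161 0.0004 0 0 -0.064 1" --pt "0.0484 -0.0136 0.0005 0 0 -0.065 1" --pt "0.0491 -0.0111 0.0005 0 0 -0.064 1" --pt "0.0495 -0.0087 0.0005 0 0 -0.064 1" --pt "0.0499 -0.0061 0.0005 0 0 -0.064 1" --pt "0.0501 -0.0037 0.0004 0 0 -0.065 1" --squeeze 40

```text
time_s: 0.93
tool_pos: [0.421, -0.2785, 0.3002]
tool_rot: [0.923, 0.384, -0.0, -0.0]
contact_force: [-0.2, 0.1, 0.5]
finger_gap: 0.0855
gripper_force: 0.0
```

Tracks well.

Call:
carry_out --pt "0.0387 -0.0254 0 0 0 -0.067 1" --pt "0.0399 -0.0234 0 0 0 -0.066 1" --pt "0.0411 -0.0213 0 0 0 -0.067 1" --pt "0.0422 -0.019 0 0 0 -0.066 1" --pt "0.0431 -0.0169 0 0 0 -0.067 1" --pt "0.0439 -0.0146 0 0 0 -0.067 1" --pt "0.0446 -0.0122 0 0 0 -0.066 1" --pt "0.0453 -0.0099 0 0 0 -0.067 1" --pt "0.0456 -0.0076 0 0 0 -0.067 1" --pt "0.046 -0.0051 0 0 0 -0.066 1"

```text
time_s: 1.77
tool_pos: [0.49, 0.0616, 0.3002]
tool_rot: [0.793, 0.61, -0.0, -0.0]
contact_force: [1.2, -0.2, -0.8]
finger_gap: 0.0853
gripper_force: 0.0
```

Call:
carry_out --pt "0.0426 -0.0105 0.0067 0 0 -0.047 1" --pt "0.043 -0.0088 0.0067 0 0 -0.046 1" --pt "0.0432 -0.0074 0.0066 0 0 -0.047 1" --pt "0.0435 -0.0057 0.0067 0 0 -0.047 1" --pt "0.0437 -0.0041 0.0067 0 0 -0.046 1" --pt "0.0438 -0.0025 0.0067 0 0 -0.047 1" --pt "0.0439 -0.0009 0.0067 0 0 -0.047 1" --pt "0.0439 0.0007 0.0066 0 0 -0.046 1" --pt "0.0438 0.0023 0.0067 0 0 -0.047 1" --pt "0.0437 0.0039 0.0067 0 0 -0.047 1"

```text
time_s: 2.6
tool_pos: [0.4967, 0.3904, 0.2498]
tool_rot: [0.668, 0.744, -0.0, -0.0]
contact_force: [1.2, 1.1, 0.7]
finger_gap: 0.0857
gripper_force: 0.0
```

```bash
python3 -c "
from h import *
import pickle
s=snapshot('wrist'); pickle.dump(s,open('w1.pkl','wb')); cv2.imwrite('pics/w1.png',s['pixels']); st(); print(s['position'],s['fx'],[proj(s,p) for p in ((.497,.389,.08),(.497,.389,0))])"
```

```text
t 2.65 p [0.4947 0.3965 0.2484] yaw 96.57 tilt 0.23 F [-2.3  8.9 -2.3] gap 0.0858 g 0.0
[0.49043787 0.46092783 0.31968623] 299.8539193744211 [(np.float64(278.96603025461593), np.float64(210.41241610343153)), (np.float64(279.2971882416033), np.float64(189.2606027835203))]
```

View pics/w1.png

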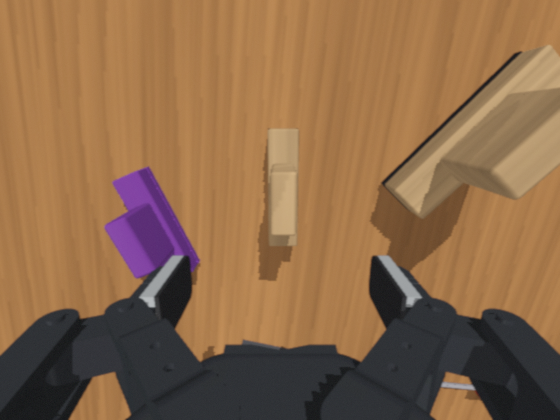

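```bash
python3 -c "
from h import *
import pickle
s=pickle.load(open('w1.pkl','rb')); st()
for n,q,z in (('h',(271,172),.08),('h',(297,172),.08),('h',(296,236),.08),('h',(271,236),.08),('endL',(268,129),.028),('endR',(299,129),.028),('pur base',(198,262),.02),('pur h',(172,210),.08),('purtip',(150,168),.028),('big',(385,183),0),('big',(418,215),.028)): print(n,ray(s,*q,z).round(4))
"
```

```text
t 2.65 p [0.4947 0.3965 0.2484] yaw 96.57 tilt 0.23 F [-2.3  8.9 -2.3] gap 0.0858 g 0.0
h [0.4872 0.4204 0.08  ]
h [0.508  0.4227 0.08  ]
h [0.5139 0.3678 0.08  ]
h [0.4926 0.3655 0.08  ]
endL [0.4797 0.4519 0.028 ]
endR [0.5087 0.4551 0.028 ]
pur base [0.4165 0.3026 0.02  ]
pur h [0.4082 0.3798 0.08  ]
purtip [0.3686 0.4029 0.028 ]
big [0.6102 0.4082 0.    ]
big [0.6399 0.3837 0.028 ]
```

```bash
python3 -c "
from h import *
plan((.5,.394,.15,96.2,5),(.5,.394,.112,96.2,5),fin=.6,start=(.497,.389,.25,96))
"
```

```text
max mm/row 20.1 deg 0.04 10
[[0.0012,0.0009,0.0267,0,0,-0.001,0.6],[0.0013,0.001,0.0266,0,0,-0.001,0.6],[0.0012,0.0009,0.0267,0,0,-0.001,0.6],[0.0013,0.0009,0.0267,0,0,-0.001,0.6],[0.0012,0.001,0.0266,0,0,0,0.6],[0,0,0.0101,0,0,0,0.6],[0,0,0.0102,0,0,0,0.6],[0,0,0.0101,0,0,0,0.6],[0,0,0.0102,0,0,0,0.6],[0,0,0.0101,0,0,0,0.6]]
```

Call:
carry_out --pt "0.0012 0.0009 0.0267 0 0 -0.001 0.6" --pt "0.0013 0.001 0.0266 0 0 -0.001 0.6" --pt "0.0012 0.0009 0.0267 0 0 -0.001 0.6" --pt "0.0013 0.0009 0.0267 0 0 -0.001 0.6" --pt "0.0012 0.001 0.0266 0 0 0 0.6" --pt "0 0 0.0101 0 0 0 0.6" --pt "0 0 0.0102 0 0 0 0.6" --pt "0 0 0.0101 0 0 0 0.6" --pt "0 0 0.0102 0 0 0 0.6" --pt "0 0 0.0101 0 0 0 0.6"

```text
time_s: 3.48
tool_pos: [0.5002, 0.394, 0.1122]
tool_rot: [0.668, 0.744, 0.0, 0.0]
contact_force: [-0.9, -0.1, 0.0]
finger_gap: 0.0514
gripper_force: 0.0
```

Call:
carry_out --pt "0 0 0 0 0 0 0.6" --pt "0 0 0 0 0 0 0" --pt "0 0 0 0 0 0 0" --pt "0 0 0 0 0 0 0" --pt "0 0 0 0 0 0 0" --pt "0 0 0 0 0 0 0" --pt "0 0 0 0 0 0 0" --pt "0 0 0 0 0 0 0" --pt "0 0 0 0 0 0 0" --pt "0 0 0 0 0 0 0" --squeeze 40

```text
time_s: 4.32
tool_pos: [0.5001, 0.394, 0.1127]
tool_rot: [0.668, 0.744, 0.0, 0.0]
contact_force: [-1.0, -1.0, 5.6]
finger_gap: 0.0212
gripper_force: 46.3
```

```bash
python3 -c "
from h import *
st(); plan((.5,.394,.19,96.2,5),(.6,.25,.19,84,10),start=(.5,.394,.112,96.2),fin=0)
"
```

```text
t 4.32 p [0.5001 0.394  0.1127] yaw 96.18 tilt 0.03 F [-1.  -1.   5.6] gap 0.0212 g 46.26939117908478
max mm/row 17.6 deg 1.26 15
[[0,0,-0.0208,0,0,0,0],[0,0,-0.0208,0,0,0,0],[0,0,-0.0208,0,0,0,0],[0,0,-0.0208,0,0,0,0],[0,0,-0.0208,0,0,0,0],[-0.0205,0.0112,0,0,0,0.027,0],[-0.0203,0.0116,0,0,0,0.027,0],[-0.02,0.012,0,0,0,0.027,0],[-0.0198,0.0125,0,0,0,0.027,0],[-0.0195,0.0129,0,0,0,0.028,0]]
[[-0.0192,0.0133,0,0,0,0.027,0],[-0.019,0.0137,0,0,0,0.027,0],[-0.0186,0.0141,0,0,0,0.027,0],[-0.0184,0.0145,0,0,0,0.027,0],[-0.018,0.0149,0,0,0,0.027,0]]
```

```bash
python3 -c "
from h import *
plan((.5,.394,.18,96.2,5),(.616,.068,.18,83.8,14),(.616,.068,.18,83.8,1),start=(.5,.394,.112,96.2),fin=0)
"
```

```text
max mm/row 24.7 deg 0.9 20
[[0,0,-0.0181,0,0,0,0],[0,0,-0.0182,0,0,0,0],[0,0,-0.0181,0,0,0,0],[0,0,-0.0181,0,0,0,0],[0,0,-0.0182,0,0,0,0],[-0.0321,0.0076,0,0,0,0.02,0],[-0.0319,0.0082,0,0,0,0.019,0],[-0.0318,0.0086,0,0,0,0.02,0],[-0.0317,0.0091,0,0,0,0.02,0],[-0.0315,0.0096,0,0,0,0.019,0]]
[[-0.0314,0.0101,0,0,0,0.02,0],[-0.0312,0.0105,0,0,0,0.02,0],[-0.031,0.0111,0,0,0,0.019,0],[-0.0309,0.0115,0,0,0,0.02,0],[-0.0307,0.012,0,0,0,0.02,0],[-0.0305,0.0125,0,0,0,0.02,0],[-0.0303,0.0129,0,0,0,0.019,0],[-0.0301,0.0134,0,0,0,0.02,0],[-0.0299,0.0139,0,0,0,0.02,0],[0,0,0,0,0,0,0]]
```

Call:
carry_out --pt "0 0 -0.0181 0 0 0 0" --pt "0 0 -0.0182 0 0 0 0" --pt "0 0 -0.0181 0 0 0 0" --pt "0 0 -0.0181 0 0 0 0" --pt "0 0 -0.0182 0 0 0 0" --pt "-0.0321 0.0076 0 0 0 0.02 0" --pt "-0.0319 0.0082 0 0 0 0.019 0" --pt "-0.0318 0.0086 0 0 0 0.02 0" --pt "-0.0317 0.0091 0 0 0 0.02 0" --pt "-0.0315 0.0096 0 0 0 0.019 0"

```text
time_s: 5.15
tool_pos: [0.5419, 0.2764, 0.1818]
tool_rot: [0.696, 0.718, 0.001, 0.0]
contact_force: [-1.0, 0.5, -2.4]
finger_gap: 0.0215
gripper_force: 45.2
```

Call:
carry_out --pt "-0.0314 0.0101 0 0 0 0.02 0" --pt "-0.0312 0.0105 0 0 0 0.02 0" --pt "-0.031 0.0111 0 0 0 0.019 0" --pt "-0.0309 0.0115 0 0 0 0.02 0" --pt "-0.0307 0.012 0 0 0 0.02 0" --pt "-0.0305 0.0125 0 0 0 0.02 0" --pt "-0.0303 0.0129 0 0 0 0.019 0" --pt "-0.0301 0.0134 0 0 0 0.02 0" --pt "-0.0299 0.0139 0 0 0 0.02 0" --pt "0 0 0 0 0 0 0"

```text
time_s: 5.98
tool_pos: [0.6174, 0.0623, 0.1815]
tool_rot: [0.747, 0.665, -0.0, 0.002]
contact_force: [0.4, -0.9, -2.0]
finger_gap: 0.0213
gripper_force: 45.2
```

```bash
python3 -c "
from h import *
import pickle
s=snapshot('wrist'); pickle.dump(s,open('w2.pkl','wb')); cv2.imwrite('pics/w2.png',s['pixels']); st()"
```

```text
t 6.03 p [0.6167 0.0651 0.1814] yaw 83.54 tilt 0.09 F [-0.9  0.3 -2.3] gap 0.0217 g 45.18247961997986
```

View pics/w2.png

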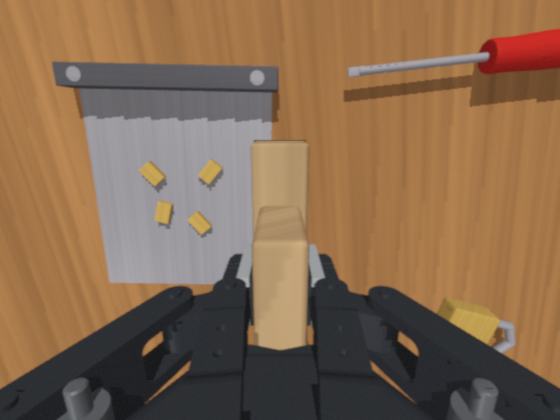

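Wrist view: bar top corners at (55,63) and (278,68), plate's near-left corner at (108,284). The four chips lie left of the held scraper, and the screwdriver tip at (350,72) is clear.

```bash
python3 -c "
from h import *
import pickle
s=pickle.load(open('w2.pkl','rb'))
b0,b1=ray(s,55,63,.02),ray(s,278,68,.02); n0,n1=ray(s,58,86,.02),ray(s,278,90,.02)
d=b1-b0; th=np.arctan2(d[1],d[0]); print('bar',b0,b1,np.linalg.norm(d),np.degrees(th), 'near',n0,n1,np.degrees(np.arctan2((n1-n0)[1],(n1-n0)[0])))
c=ray(s,108,284); l=ray(s,85,117); print('left edge',c,l,np.degrees(np.arctan2((l-c)[1],(l-c)[0]))-90)
for t in (np.radians(-6.2),th):
  ex=np.array([np.cos(t),np.sin(t),0]); ey=np.array([-ex[1],ex[0],0])
  print('C from bar',(b0+b1)/2-.101*ey,'from corner',c+.075*ex+.085*ey)
C=np.array([.5346,.0781,0])
for q in ((152,174),(210,172),(164,212),(200,223)): p=ray(s,*q,.006)-C; print('chip',p@ex,p@ey)
for q in ((252,142),(307,142)): print('scr',ray(s,*q,.1))
"
```

```text
bar [0.47370708 0.18906584 0.02      ] [0.62938467 0.1678629  0.02      ] 0.15711485647265505 -7.755835236644894 near [0.47097846 0.17417162 0.02      ] [0.62768525 0.15338644 0.02      ] -7.555462800818298
left edge [0.4487129  0.00362343 0.        ] [0.47161529 0.15277048 0.        ] -8.729909032735307
C from bar [0.54063794 0.07805512 0.02      ] from corner [0.53245417 0.08002631 0.        ]
C from bar [0.53791574 0.0783883  0.02      ] from corner [0.53449772 0.07772447 0.        ]
chip -0.02076410252572668 0.021419726051014765
chip 0.02714284452551496 0.024050687694003897
chip -0.013735356838444228 -0.011266440591138951
chip 0.016513442741620837 -0.02062237157823884
scr [0.61171597 0.1238922  0.1       ]
scr [0.63871954 0.12077178 0.1       ]
```

```bash
python3 -c "
from h import *
plan((.6104,.0682,.1135,82.5,10),(.4686,.0869,.1135,82.5,16),(.4587,.0882,.1135,82.5,4),start=(.616,.068,.18,83.8),fin=0)
"
```

```text
max mm/row 9.0 deg 0.14 30
[[-0.0001,-0.0007,0.0089,0,0,0.003,0],[0,-0.0008,0.0088,0,0,0.003,0],[-0.0001,-0.0007,0.0089,0,0,0.003,0],[0,-0.0008,0.0089,0,0,0.003,0],[-0.0001,-0.0007,0.0088,0,0,0.002,0],[-0.0001,-0.0008,0.0089,0,0,0.003,0],[0,-0.0007,0.0089,0,0,0.003,0],[-0.0001,-0.0008,0.0088,0,0,0.003,0],[0,-0.0007,0.0089,0,0,0.003,0],[-0.0001,-0.0007,0.0089,0,0,0.003,0]]
[[0,-0.0119,0,0,0,0,0],[0,-0.0119,0,0,0,0,0],[0,-0.012,0,0,0,0,0],[0,-0.0119,0,0,0,0,0],[0,-0.0119,0,0,0,0,0],[0,-0.0119,0,0,0,0,0],[0,-0.012,0,0,0,0,0],[0,-0.0119,0,0,0,0,0],[0,-0.0119,0,0,0,0,0],[0,-0.0119,0,0,0,0,0]]
[[0,-0.0119,0,0,0,0,0],[0,-0.012,0,0,0,0,0],[0,-0.0119,0,0,0,0,0],[0,-0.0119,0,0,0,0,0],[0,-0.0119,0,0,0,0,0],[0,-0.0119,0,0,0,0,0],[0,-0.0033,0,0,0,0,0],[0,-0.0034,0,0,0,0,0],[0,-0.0033,0,0,0,0,0],[0,-0.0034,0,0,0,0,0]]
```

Call:
carry_out --pt "0 -0.0007 0.0089 0 0 0.003 0" --pt "0 -0.0008 0.0088 0 0 0.003 0" --pt "0 -0.0007 0.0089 0 0 0.003 0" --pt "0 -0.0008 0.0089 0 0 0.003 0" --pt "-0.0001 -0.0007 0.0088 0 0 0.002 0" --pt "-0.0001 -0.0008 0.0089 0 0 0.003 0" --pt "0 -0.0007 0.0089 0 0 0.003 0" --pt "-0.0001 -0.0008 0.0088 0 0 0.003 0" --pt "0 -0.0007 0.0089 0 0 0.003 0" --pt "-0.0001 -0.0007 0.0089 0 0 0.003 0"

```text
time_s: 6.87
tool_pos: [0.6104, 0.0682, 0.113]
tool_rot: [0.752, 0.659, 0.0, -0.0]
contact_force: [-0.0, -0.5, -2.1]
finger_gap: 0.0216
gripper_force: 45.1
```

Call:
carry_out --pt "0 -0.012 0 0 0 0 0" --pt "0 -0.012 0 0 0 0 0" --pt "0 -0.012 0 0 0 0 0" --pt "0 -0.012 0 0 0 0 0" --pt "0 -0.012 0 0 0 0 0" --pt "0 -0.012 0 0 0 0 0" --pt "0 -0.012 0 0 0 0 0" --pt "0 -0.012 0 0 0 0 0" --pt "0 -0.012 0 0 0 0 0" --pt "0 -0.012 0 0 0 0 0"

```text
time_s: 7.7
tool_pos: [0.5208, 0.0801, 0.1135]
tool_rot: [0.752, 0.659, 0.0, -0.0]
contact_force: [-0.2, 0.6, -2.6]
finger_gap: 0.0216
gripper_force: 45.1
```

Call:
carry_out --pt "0 -0.012 0 0 0 0 0" --pt "0 -0.012 0 0 0 0 0" --pt "0 -0.012 0 0 0 0 0" --pt "0 -0.012 0 0 0 0 0" --pt "0 -0.012 0 0 0 0 0" --pt "0 -0.0119 0 0 0 0 0" --pt "0 -0.0033 0 0 0 0 0" --pt "0 -0.0034 0 0 0 0 0" --pt "0 -0.0033 0 0 0 0 0" --pt "0 -0.0034 0 0 0 0 0"

```text
time_s: 8.53
tool_pos: [0.458, 0.0884, 0.1137]
tool_rot: [0.752, 0.659, 0.0, 0.0]
contact_force: [0.4, 0.3, -2.5]
finger_gap: 0.0217
gripper_force: 45.2
```

```bash
python3 -c "
from h import *
import pickle
st()
for n in ('wrist','scene'):
  s=snapshot(n); pickle.dump(s,open(n[0]+'3.pkl','wb')); cv2.imwrite('pics/'+n[0]+'3.png',s['pixels'])"
```

```text
t 8.53 p [0.458  0.0884 0.1137] yaw 82.45 tilt 0.03 F [ 0.4  0.3 -2.5] gap 0.0217 g 45.22986352443695
```

View pics/w3.png

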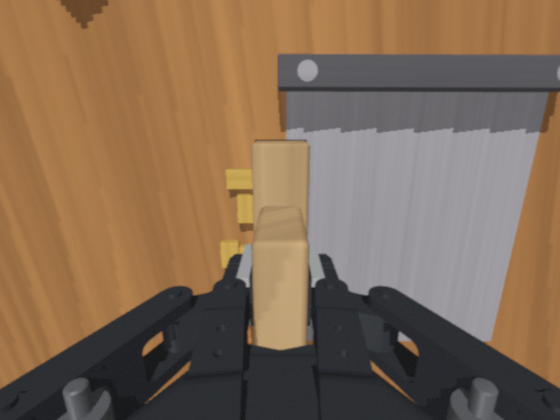

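```bash
python3 -c "
from h import *
plan((.4686,.0869,.1135,82.5,2),(.4686,.0869,.18,82.5,5),(.5,.39,.18,96.2,13),(.5,.39,.1185,96.2,6),(.5,.39,.1125,96.2,4),start=(.4587,.0882,.1135,82.5),fin=0)
"
```

```text
max mm/row 23.5 deg 1.08 30
[[0,0.0067,0,0,0,0,0],[0,0.0066,0,0,0,0,0],[0,0,-0.0177,0,0,0,0],[0,0,-0.0178,0,0,0,0],[0,0,-0.0177,0,0,0,0],[0,0,-0.0177,0,0,0,0],[0,0,-0.0178,0,0,0,0],[0.0312,-0.0009,0,0,0,-0.023,0],[0.0313,-0.0003,0,0,0,-0.024,0],[0.0312,0.0003,0,0,0,-0.023,0]]
[[0.0313,0.0009,0,0,0,-0.024,0],[0.0312,0.0014,0,0,0,-0.023,0],[0.0312,0.002,0,0,0,-0.024,0],[0.0311,0.0026,0,0,0,-0.023,0],[0.0311,0.0032,0,0,0,-0.023,0],[0.0311,0.0037,0,0,0,-0.024,0],[0.0309,0.0043,0,0,0,-0.023,0],[0.0309,0.0049,0,0,0,-0.024,0],[0.0308,0.0054,0,0,0,-0.023,0],[0.0306,0.006,0,0,0,-0.023,0]]
[[0,0,0.0137,0,0,0,0],[0,0,0.0136,0,0,0,0],[0,0,0.0137,0,0,0,0],[0,0,0.0137,0,0,0,0],[0,0,0.0137,0,0,0,0],[0,0,0.0136,0,0,0,0],[0,0,0.002,0,0,0,0],[0,0,0.002,0,0,0,0],[0,0,0.002,0,0,0,0],[0,0,0.002,0,0,0,0]]
```

Call:
carry_out --pt "0 0.0067 0 0 0 0 0" --pt "0 0.0066 0 0 0 0 0" --pt "0 0 -0.0177 0 0 0 0" --pt "0 0 -0.0178 0 0 0 0" --pt "0 0 -0.0177 0 0 0 0" --pt "0 0 -0.0177 0 0 0 0" --pt "0 0 -0.0178 0 0 0 0" --pt "0.0312 -0.0009 0 0 0 -0.023 0" --pt "0.0313 -0.0003 0 0 0 -0.024 0" --pt "0.0312 0.0003 0 0 0 -0.023 0"

```text
time_s: 9.47
tool_pos: [0.4757, 0.1577, 0.1806]
tool_rot: [0.734, 0.679, 0.0, 0.0]
contact_force: [0.1, 0.2, -1.9]
finger_gap: 0.0214
gripper_force: 45.2
```

```bash
cat > chips.py <<'E'
from h import *
C=np.array([.536,.078,0]); t=np.radians(-7.5); ex=np.array([np.cos(t),np.sin(t),0]); ey=np.array([-ex[1],ex[0],0])
def chips(n):
    s=snapshot(n); hsv=cv2.cvtColor(s["pixels"],cv2.COLOR_BGR2HSV)
    m=cv2.inRange(hsv,(18,150,110),(34,255,255))
    k,l,sa,ce=cv2.connectedComponentsWithStats(m)
    for i in range(1,k):
        p=ray(s,*ce[i],.005)-C; q=np.round([p@ex*1000,p@ey*1000],1)
        if sa[i,4]>6 and abs(q[0])<150 and abs(q[1])<150: print(n,ce[i].round(1),sa[i,4],q)
    return s
if __name__=="__main__":
    st(); [cv2.imwrite(f"pics/c_{n}.png",chips(n)["pixels"]) for n in ("wrist","top","scene")]
E
python3 chips.py
```

```text
t 9.47 p [0.4757 0.1577 0.1806] yaw 85.59 tilt 0.05 F [ 0.1  0.2 -1.9] gap 0.0214 g 45.240139961242676
scene [288.5 193.8] 35 [-99.4  24.8]
scene [277.5 198.1] 29 [-103.8  -17.1]
```

Call:
carry_out --pt "0.0313 0.0009 0 0 0 -0.023 0" --pt "0.0312 0.0014 0 0 0 -0.023 0" --pt "0.0312 0.002 0 0 0 -0.024 0" --pt "0.0311 0.0026 0 0 0 -0.023 0" --pt "0.0311 0.0032 0 0 0 -0.023 0" --pt "0.0311 0.0037 0 0 0 -0.024 0" --pt "0.0309 0.0043 0 0 0 -0.023 0" --pt "0.0309 0.0049 0 0 0 -0.024 0" --pt "0.0308 0.0054 0 0 0 -0.023 0" --pt "0.0306 0.006 0 0 0 -0.023 0"

```text
time_s: 10.45
tool_pos: [0.5002, 0.3902, 0.1803]
tool_rot: [0.669, 0.744, -0.0, 0.0]
contact_force: [0.2, 0.2, -2.4]
finger_gap: 0.0215
gripper_force: 45.2
```

```bash
python3 chips.py
```

```text
t 10.45 p [0.5002 0.3902 0.1803] yaw 96.06 tilt 0.03 F [ 0.2  0.2 -2.4] gap 0.0215 g 45.19015431404114
top [247.4 243.3] 32 [-105.    27.3]
top [260.1 246.6] 32 [-109.2  -12.9]
scene [288.3 193.4] 27 [-101.5   25.4]
scene [277.3 197.9] 25 [-105.1  -16.8]
```

```bash
python3 -c "
from h import *
a=cv2.imread('pics/c_top.png')[170:260,200:300]; b=cv2.imread('pics/c_scene.png')[170:245,255:355]
cv2.imwrite('pics/cc.png',np.hstack([cv2.resize(a,(400,360)),cv2.resize(b,(400,360))]))"
```

```text
(no output)
```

View pics/cc.png

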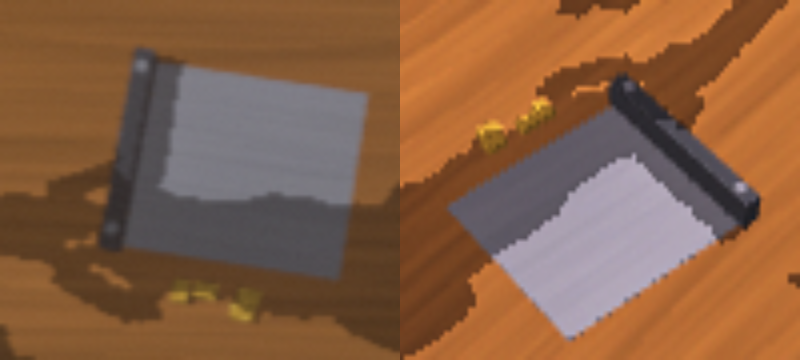

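Top crop shows an empty plate. The four chips form two touching pairs off its -x edge, at full-image (247,243) and (260,247), so they are clear. Now I'll stand the scraper down.

Call:
carry_out --pt "0 0 0.0137 0 0 0 0" --pt "0 0 0.0136 0 0 0 0" --pt "0 0 0.0137 0 0 0 0" --pt "0 0 0.0137 0 0 0 0" --pt "0 0 0.0137 0 0 0 0" --pt "0 0 0.0136 0 0 0 0" --pt "0 0 0.002 0 0 0 0" --pt "0 0 0.002 0 0 0 0" --pt "0 0 0.002 0 0 0 0" --pt "0 0 0.002 0 0 0 0"

```text
time_s: 11.43
tool_pos: [0.4996, 0.3903, 0.1131]
tool_rot: [0.669, 0.744, 0.0, 0.0]
contact_force: [-0.7, 0.9, -1.9]
finger_gap: 0.0216
gripper_force: 45.1
```

Call:
carry_out --pt "0 0 0 0 0 0 0" --pt "0 0 0 0 0 0 0.6" --pt "0 0 0 0 0 0 0.6" --pt "0 0 0 0 0 0 0.6" --pt "0 0 0 0 0 0 0.6" --pt "0 0 0 0 0 0 0.6" --pt "0 0 0 0 0 0 0.6" --pt "0 0 -0.02 0 0 0 0.6" --pt "0 0 -0.03 0 0 0 0.6" --pt "0 0 -0.03 0 0 0 0.6"

```text
time_s: 12.27
tool_pos: [0.4992, 0.39, 0.1732]
tool_rot: [0.668, 0.744, -0.0, -0.0]
contact_force: [0.7, -0.4, -0.7]
finger_gap: 0.0513
gripper_force: 0.0
```

```bash
python3 -c "
from h import *
st()
c=np.array([.53,-.225]); 
plan((.5,.39,.27,96.2,5),(.48,.12,.3,82,10),(.48,-.16,.3,75,10),(.50,-.27,.29,72,5),start=(.5,.39,.1725,96.2),fin=1)
"
```

```text
t 12.27 p [0.4992 0.39   0.1732] yaw 96.1 tilt 0.05 F [ 0.7 -0.4 -0.7] gap 0.0513 g 0.0
max mm/row 28.0 deg 1.44 30
[[0,0,-0.026,0,0,0,1],[0,0,-0.026,0,0,0,1],[0,0,-0.026,0,0,0,1],[0,0,-0.026,0,0,0,1],[0,0,-0.026,0,0,0,1],[-0.0355,-0.0065,-0.004,0,0,0.032,1],[-0.0357,-0.0057,-0.004,0,0,0.031,1],[-0.0357,-0.0048,-0.004,0,0,0.032,1],[-0.0359,-0.0038,-0.004,0,0,0.031,1],[-0.036,-0.003,-0.004,0,0,0.032,1]]
[[-0.036,-0.0021,-0.004,0,0,0.031,1],[-0.0361,-0.0012,-0.004,0,0,0.032,1],[-0.0361,-0.0004,-0.004,0,0,0.031,1],[-0.0361,0.0006,-0.004,0,0,0.032,1],[-0.0361,0.0015,-0.004,0,0,0.032,1],[-0.037,0.0052,0,0,0,0.016,1],[-0.0369,0.0057,0,0,0,0.015,1],[-0.0368,0.0061,0,0,0,0.016,1],[-0.0367,0.0066,0,0,0,0.015,1],[-0.0367,0.007,0,0,0,0.016,1]]
[[-0.0366,0.0074,0,0,0,0.015,1],[-0.0365,0.0079,0,0,0,0.016,1],[-0.0364,0.0084,0,0,0,0.015,1],[-0.0362,0.0087,0,0,0,0.016,1],[-0.0362,0.0093,0,0,0,0.015,1],[-0.027,0.0127,0.0027,0,0,0.013,1],[-0.0268,0.013,0.0026,0,0,0.014,1],[-0.0267,0.0133,0.0027,0,0,0.013,1],[-0.0265,0.0136,0.0027,0,0,0.013,1],[-0.0264,0.0139,0.0026,0,0,0.014,1]]
```

Call:
carry_out --pt "0 0 -0.026 0 0 0 1" --pt "0 0 -0.026 0 0 0 1" --pt "0 0 -0.026 0 0 0 1" --pt "0 0 -0.026 0 0 0 1" --pt "0 0 -0.026 0 0 0 1" --pt "-0.0355 -0.0065 -0.004 0 0 0.032 1" --pt "-0.0357 -0.0057 -0.004 0 0 0.031 1" --pt "-0.0357 -0.0048 -0.004 0 0 0.032 1" --pt "-0.0359 -0.0038 -0.004 0 0 0.031 1" --pt "-0.036 -0.003 -0.004 0 0 0.032 1"

```text
time_s: 13.1
tool_pos: [0.4889, 0.2539, 0.2855]
tool_rot: [0.714, 0.7, 0.0, 0.0]
contact_force: [0.9, 0.1, 0.1]
finger_gap: 0.0855
gripper_force: 0.0
```

Call:
carry_out --pt "-0.036 -0.0021 -0.004 0 0 0.031 1" --pt "-0.0361 -0.0012 -0.004 0 0 0.032 1" --pt "-0.0361 -0.0004 -0.004 0 0 0.031 1" --pt "-0.0361 0.0006 -0.004 0 0 0.032 1" --pt "-0.0361 0.0015 -0.004 0 0 0.032 1" --pt "-0.037 0.0052 0 0 0 0.016 1" --pt "-0.0369 0.0057 0 0 0 0.015 1" --pt "-0.0368 0.0061 0 0 0 0.016 1" --pt "-0.0367 0.0066 0 0 0 0.015 1" --pt "-0.0367 0.007 0 0 0 0.016 1"

```text
time_s: 13.93
tool_pos: [0.4785, -0.0212, 0.3004]
tool_rot: [0.775, 0.632, 0.0, 0.0]
contact_force: [1.2, 0.2, -0.3]
finger_gap: 0.0855
gripper_force: 0.0
```

```bash
python3 -c "
from h import *
import pickle
s=snapshot('wrist'); pickle.dump(s,open('w4.pkl','wb')); cv2.imwrite('pics/w4.png',s['pixels']); st()"
```

```text
t 13.98 p [ 0.4784 -0.0266  0.3003] yaw 77.96 tilt 0.17 F [ 0.1 -9.5  0. ] gap 0.0854 g 0.0
```

Call:
carry_out --pt "-0.0366 0.0074 0 0 0 0.015 1" --pt "-0.0365 0.0079 0 0 0 0.016 1" --pt "-0.0364 0.0084 0 0 0 0.015 1" --pt "-0.0362 0.0087 0 0 0 0.016 1" --pt "-0.0362 0.0093 0 0 0 0.015 1" --pt "-0.027 0.0127 0.0027 0 0 0.013 1" --pt "-0.0268 0.013 0.0026 0 0 0.014 1" --pt "-0.0267 0.0133 0.0027 0 0 0.013 1" --pt "-0.0265 0.0136 0.0027 0 0 0.013 1" --pt "-0.0264 0.0139 0.0026 0 0 0.014 1"

```text
time_s: 14.82
tool_pos: [0.4984, -0.2708, 0.2902]
tool_rot: [0.81, 0.587, 0.0, -0.0]
contact_force: [-0.0, 0.5, 0.6]
finger_gap: 0.0854
gripper_force: 0.0
```

```bash
python3 -c "
from h import *
import pickle
s=snapshot('wrist'); pickle.dump(s,open('w5.pkl','wb')); st()
a=cv2.imread('pics/w4.png'); b=s['pixels']; cv2.imwrite('pics/w45.png',np.hstack([cv2.resize(x,(400,300),interpolation=cv2.INTER_AREA) for x in (a,b)]))"
```

```text
t 14.87 p [ 0.4981 -0.2751  0.2896] yaw 71.59 tilt 0.12 F [-1.2 -6.4 -1.9] gap 0.0853 g 0.0
```

View pics/w45.png

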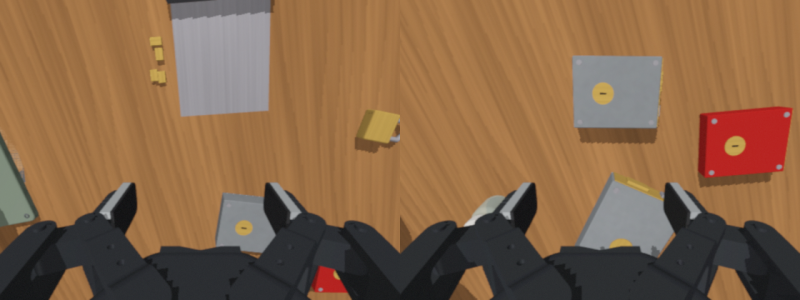

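Left: plate and chips, clear of each other. Right: small lock at panel (617,92), with the big lock's corner close behind it at (612,175). I'll measure the gap for the fingers.

```bash
cat > lk.py <<'E'
from h import *
import pickle,sys
from chips import C,ex,ey
def quad(s,seed,z,lo=(95,5,70),hi=(125,80,255)):
    im=s["pixels"]; h=cv2.cvtColor(im,cv2.COLOR_BGR2HSV)
    m=cv2.inRange(h,lo,hi); m=cv2.morphologyEx(m,cv2.MORPH_OPEN,np.ones((3,3)))
    k,l,_,_=cv2.connectedComponentsWithStats(m)
    mm=(l==l[seed[1],seed[0]]).astype(np.uint8)
    c=max(cv2.findContours(mm,cv2.RETR_EXTERNAL,cv2.CHAIN_APPROX_NONE)[0],key=cv2.contourArea)
    hu=cv2.convexHull(c); e=2
    while True:
        a=cv2.approxPolyDP(hu,e,True)
        if len(a)<=4: break
        e+=.5
    return a[:,0,:], np.array([ray(s,*q,z) for q in a[:,0,:]])
def show(n,q,W):
    print(n,q.tolist()); print((W*1000).round(1)[:,:2].tolist(),"len",(np.linalg.norm(W-np.roll(W,-1,0),axis=1)*1000).round(1),"ang",[round(float(np.degrees(np.arctan2(*(b-a)[[1,0]]))),2) for a,b in zip(W,np.roll(W,-1,0))],"centre",(W.mean(0)*1000).round(1),"plate",[((w-C)@ex*1000).round(1).tolist() for w in [W.mean(0)]],[((w-C)@ey*1000).round(1).tolist() for w in [W.mean(0)]])
E
python3 - <<'E'
from lk import *
s=pickle.load(open('w5.pkl','rb')); h=cv2.cvtColor(s['pixels'],cv2.COLOR_BGR2HSV)
for p in ((270,110),(340,160),(320,290),(300,320),(296,260)): print(p,h[p[1],p[0]])
q,W=quad(s,(270,110),.03); show('lock',q,W)
q,W=quad(s,(320,290),.04); show('big',q,W)
for z in (0,.03,.05): print('big corner',ray(s,297,246,z))
s=pickle.load(open('w4.pkl','rb')); h=cv2.cvtColor(s['pixels'],cv2.COLOR_BGR2HSV); print(h[100,320],h[20,320])
q,W=quad(s,(320,100),0,lo=(100,0,40),hi=(179,45,255)); show('plate',q,W)
E
```

```text
(270, 110) [101  14 146]
(340, 160) [105  11 144]
(320, 290) [ 99  12 150]
(300, 320) [103  12 153]
(296, 260) [100  10 151]
lock [[243, 79], [364, 80], [357, 177], [246, 177]]
[[497.8, -153.0], [615.0, -192.3], [583.7, -287.6], [466.2, -249.2]] len [123.6 100.3 123.7 101.2] ang [-18.57, -108.15, 161.89, 71.82] centre [ 540.7 -220.5   30. ] plate [43.6] [-295.3]
big [[295, 246], [368, 283], [358, 359], [247, 344]]
[[494.2, -341.2], [563.1, -414.1], [524.7, -518.3], [395.4, -451.5]] len [100.3 111.  145.5 148.1] ang [-46.65, -110.2, 152.68, 48.17] centre [ 494.3 -431.3   40. ] plate [25.2] [-510.4]
big corner [ 0.49326016 -0.35918822  0.        ]
big corner [ 0.49560688 -0.34621646  0.03      ]
big corner [ 0.49717137 -0.33756862  0.05      ]
[135  10 159] [135   8 124]
plate [[377, 0], [374, 153], [254, 161], [240, 4]]
[[620.6, 149.0], [598.4, -12.3], [452.6, 7.8], [475.8, 175.0]] len [162.8 147.2 168.9 147.2] ang [-97.83, 172.16, 82.1, -10.2] centre [536.8  79.9   0. ] plate [0.6] [2.0]
```

```bash
python3 - <<'E'
from lk import *
s=pickle.load(open('w5.pkl','rb'))
q,W=quad(s,(470,200),.035,lo=(0,150,60),hi=(8,255,255)); show('red',q,W)
t=pickle.load(open('top0.pkl','rb')); q,W=quad(t,(402,172),.035,lo=(0,150,60),hi=(8,255,255)); show('red top',q,W)
# bolts: brass right of lock
h=cv2.cvtColor(s['pixels'],cv2.COLOR_BGR2HSV); m=cv2.inRange(h,(15,110,90),(32,255,255)); k,l,sa,ce=cv2.connectedComponentsWithStats(m)
for i in range(1,k):
    if sa[i,4]>15: print(sa[i].tolist(),ce[i].round(1),ray(s,*ce[i],.02).round(4))
plan((.636,-.240,.20,75,6),(.636,-.240,.12,75,4),(.636,-.240,.083,75,5),start=(.50,-.27,.29,72),fin=0)
E
```

```text
red [[559, 0], [559, 419], [0, 419], [0, 0]]
[[804.5, -181.5], [769.9, -712.0], [17.1, -466.6], [304.1, -17.5]] len [531.6 791.8 533.  526.6] ang [-93.74, 161.95, 57.41, -18.14] centre [ 473.9 -344.4   35. ] plate [-6.4] [-426.9]
red top [[388, 139], [421, 146], [414, 181], [381, 174]]
[[771.9, -316.4], [750.5, -419.7], [635.6, -392.4], [656.1, -290.9]] len [105.4 118.1 103.5 118.5] ang [-101.71, 166.64, 78.54, -12.43] centre [ 703.5 -354.9   35. ] plate [222.6] [-407.3]
[0, 0, 560, 360, 131334] [255.9 147.1] [ 0.4866 -0.2222  0.02  ]
[270, 116, 29, 30, 680] [283.7 130.4] [ 0.5217 -0.2146  0.02  ]
[298, 182, 10, 7, 19] [302.4 184.6] [ 0.5235 -0.2792  0.02  ]
[333, 184, 6, 7, 16] [334.9 186.7] [ 0.5586 -0.2932  0.02  ]
[455, 191, 29, 27, 594] [468.6 203.7] [ 0.7026 -0.3619  0.02  ]
[379, 327, 6, 10, 23] [381.4 331.4] [ 0.5657 -0.5039  0.02  ]
[294, 334, 31, 14, 274] [308.1 340.6] [ 0.468  -0.4876  0.02  ]
[84, 373, 45, 47, 1275] [107.7 396.9] [ 0.1651 -0.4908  0.02  ]
[431, 373, 59, 47, 1619] [458.4 401. ] [ 0.6453 -0.6552  0.02  ]
max mm/row 27.7 deg 0.54 15
[[0.0157,0.0267,0.02,0,0,-0.011,0],[0.0154,0.0268,0.02,0,0,-0.011,0],[0.0152,0.027,0.02,0,0,-0.011,0],[0.015,0.027,0.02,0,0,-0.011,0],[0.0148,0.0272,0.02,0,0,-0.012,0],[0.0145,0.0274,0.02,0,0,-0.011,0],[0,0,0.0267,0,0,0,0],[0,0,0.0266,0,0,0,0],[0,0,0.0267,0,0,0,0],[0,0,0.0267,0,0,0,0]]
[[0,0,0.0099,0,0,0,0],[0,0,0.0098,0,0,0,0],[0,0,0.0099,0,0,0,0],[0,0,0.0098,0,0,0,0],[0,0,0.0099,0,0,0,0]]
```

Call:
carry_out --pt "0.0157 0.0267 0.02 0 0 -0.011 0" --pt "0.0154 0.0268 0.02 0 0 -0.011 0" --pt "0.0152 0.027 0.02 0 0 -0.011 0" --pt "0.015 0.027 0.02 0 0 -0.011 0" --pt "0.0148 0.0272 0.02 0 0 -0.012 0" --pt "0.0145 0.0274 0.02 0 0 -0.011 0" --pt "0 0 0.0267 0 0 0 0" --pt "0 0 0.0266 0 0 0 0" --pt "0 0 0.0267 0 0 0 0" --pt "0 0 0.0267 0 0 0 0"

```text
time_s: 15.7
tool_pos: [0.6344, -0.2398, 0.1192]
tool_rot: [0.794, 0.608, 0.0, -0.0]
contact_force: [0.1, -0.5, 0.4]
finger_gap: 0.0001
gripper_force: 0.0
```

Call:
carry_out --pt "0 0 0.0099 0 0 0 0" --pt "0 0 0.0098 0 0 0 0" --pt "0 0 0.0099 0 0 0 0" --pt "0 0 0.0098 0 0 0 0" --pt "0 0 0.0099 0 0 0 0" --pt "-0.0007 -0.0053 0 0 0 0 0" --pt "-0.0007 -0.0053 0 0 0 0 0" --pt "-0.0006 -0.0053 0 0 0 0 0" --pt "-0.0007 -0.0053 0 0 0 0 0" --pt "-0.0006 -0.0053 0 0 0 0 0"

```text
time_s: 16.53
tool_pos: [0.6145, -0.2374, 0.0839]
tool_rot: [0.794, 0.608, 0.001, 0.001]
contact_force: [3.7, 0.4, -0.1]
finger_gap: 0.0002
gripper_force: 1.8
```

Call:
carry_out --pt "-0.0007 -0.0053 0 0 0 0 0" --pt "-0.0006 -0.0053 0 0 0 0 0" --pt "-0.0007 -0.0053 0 0 0 0 0" --pt "-0.0007 -0.0053 0 0 0 0 0" --pt "-0.0006 -0.0053 0 0 0 0 0" --pt "-0.0007 -0.0053 0 0 0 0 0" --pt "0 0 0 0 0 0 0" --pt "0 0 0 0 0 0 0" --pt "0 0 0 0 0 0 0" --pt "0 0 0 0 0 0 0"

```text
time_s: 17.37
tool_pos: [0.5905, -0.234, 0.0831]
tool_rot: [0.794, 0.608, -0.0, -0.0]
contact_force: [0.7, -0.1, 0.9]
finger_gap: -0.0004
gripper_force: 0.3
```

```bash
python3 - <<'E'
from lk import *
st()
for n,z in (("top",.03),("scene",.03)):
    s=snapshot(n); cv2.imwrite(f"pics/{n}_p1.png",s["pixels"])
    c=proj(s,(.525,-.235,.03)); q,W=quad(s,(int(c[0]),int(c[1])),z,lo=(95,5,50)); show(n,q,W)
E
```

```text
t 17.37 p [ 0.5905 -0.234   0.0831] yaw 74.9 tilt 0.04 F [ 0.7 -0.1  0.9] gap -0.0004 g 0.33028084702891647
top [[559, 0], [559, 419], [0, 419], [0, 0]]
[[1290.9, -920.6], [-38.0, -763.6], [-69.4, 783.3], [1254.8, 998.7]] len [1338.1 1547.2 1341.6 1919.6] ang [173.26, 91.16, 9.24, -88.92] centre [609.6  24.5  30. ] plate [79.9] [-43.5]
scene [[216, 240], [230, 272], [209, 279], [196, 249]]
[[458.7, -194.1], [572.5, -239.6], [552.5, -291.1], [447.2, -253.1]] len [122.5  55.2 112.   60.1] ang [-21.79, -111.17, 160.17, 78.94] centre [ 507.7 -244.5   30. ] plate [14.0] [-323.4]
```

```bash
python3 - <<'E'
from lk import *
s=snapshot("wrist"); pickle.dump(s,open("w6.pkl","wb")); cv2.imwrite("pics/w6.png",s["pixels"])
h=cv2.cvtColor(s["pixels"],cv2.COLOR_BGR2HSV)
m=cv2.inRange(h,(92,5,70),(130,60,255)); k,l,sa,ce=cv2.connectedComponentsWithStats(m)
for i in range(1,k):
    if sa[i,4]>150:
        c=max(cv2.findContours((l==i).astype(np.uint8),cv2.RETR_EXTERNAL,cv2.CHAIN_APPROX_NONE)[0],key=cv2.contourArea)
        a=cv2.approxPolyDP(cv2.convexHull(c),4,True)[:,0]; print(sa[i].tolist(),ce[i].round(),a.tolist(),[(ray(s,*q,.03)[:2]*1000).round().tolist() for q in a])
E
```

```text
[0, 164, 255, 211, 35236] [113. 247.] [[0, 164], [252, 176], [248, 279], [235, 293], [28, 374], [0, 372]] [[494.0, -152.0], [593.0, -184.0], [577.0, -229.0], [570.0, -235.0], [454.0, -252.0], [441.0, -247.0]]
[262, 246, 17, 42, 491] [271. 265.] [[268, 246], [278, 249], [277, 287], [262, 276]] [[591.0, -216.0], [595.0, -218.0], [589.0, -237.0], [584.0, -229.0]]
[283, 246, 15, 42, 487] [289. 265.] [[291, 246], [297, 277], [283, 287], [283, 246]] [[601.0, -218.0], [599.0, -234.0], [592.0, -237.0], [597.0, -218.0]]
[339, 316, 13, 24, 160] [346. 325.] [[339, 316], [351, 319], [349, 339]] [[614.0, -259.0], [619.0, -262.0], [616.0, -273.0]]
[168, 328, 26, 27, 317] [181. 341.] [[191, 328], [193, 338], [168, 354], [170, 343]] [[543.0, -247.0], [542.0, -253.0], [527.0, -259.0], [530.0, -253.0]]
[61, 369, 71, 51, 1633] [101. 400.] [[131, 387], [130, 398], [111, 419], [61, 419], [99, 369], [109, 370]] [[501.0, -273.0], [498.0, -280.0], [482.0, -291.0], [456.0, -284.0], [490.0, -258.0], [495.0, -260.0]]
[429, 369, 71, 51, 2044] [456. 399.] [[429, 387], [450, 370], [461, 369], [499, 419], [436, 419], [430, 413]] [[650.0, -313.0], [661.0, -305.0], [667.0, -306.0], [683.0, -344.0], [651.0, -336.0], [648.0, -331.0]]
```

Call:
carry_out --pt "0 0.0053 0 0 0 0 0" --pt "0.01 0 0 0 0 0 0" --pt "0.01 0 0 0 0 0 0" --pt "-0.0008 -0.0066 0 0 0 0 0" --pt "-0.0008 -0.0066 0 0 0 0 0" --pt "-0.0008 -0.0066 0 0 0 0 0" --pt "-0.0008 -0.0066 0 0 0 0 0" --pt "-0.0008 -0.0066 0 0 0 0 0" --pt "-0.0008 -0.0066 0 0 0 0 0" --pt "-0.0008 -0.0066 0 0 0 0 0"

```text
time_s: 18.35
tool_pos: [0.5634, -0.2157, 0.0833]
tool_rot: [0.794, 0.608, 0.0, 0.0]
contact_force: [3.7, -0.3, -0.6]
finger_gap: -0.0005
gripper_force: 1.4
```

Call:
carry_out --pt "0 0.02 0 0 0 0 0" --pt "0 0.02 -0.01 0 0 0 0" --pt "0 0 -0.04 0 0 0 0" --pt "-0.01 0 -0.05 0 0 0 0" --pt "-0.03 0 -0.05 0 0 0 0" --pt "-0.03 -0.03 -0.05 0 0 0 1" --pt "-0.03 -0.04 -0.04 0 0 0 1" --pt "-0.02 -0.04 0 0 0 0 1" --pt "0 0 0 0 0 0 1" --pt "0 0 0 0 0 0 1"

```text
time_s: 19.18
tool_pos: [0.4972, -0.2844, 0.2523]
tool_rot: [0.795, 0.607, -0.0, -0.0]
contact_force: [1.3, 0.6, -0.5]
finger_gap: 0.0605
gripper_force: 0.0
```

```bash
cat > ml.py <<'E'
from lk import *
def seg(m,z,s):
    c=max(cv2.findContours(m,cv2.RETR_EXTERNAL,cv2.CHAIN_APPROX_NONE)[0],key=cv2.contourArea)
    return cv2.approxPolyDP(cv2.convexHull(c),4,True)[:,0]
def lockw(tag,z=.03):
    st(); s=snapshot("wrist"); pickle.dump(s,open(tag+".pkl","wb")); cv2.imwrite("pics/"+tag+".png",s["pixels"])
    h=cv2.cvtColor(s["pixels"],cv2.COLOR_BGR2HSV); m=cv2.inRange(h,(92,5,70),(130,60,255)); k,l,sa,ce=cv2.connectedComponentsWithStats(m)
    for i in range(1,k):
        if sa[i,4]>1500:
            a=seg((l==i).astype(np.uint8),z,s); W=np.array([ray(s,*q,z) for q in a]); print(sa[i].tolist(),a.tolist())
            for A,B in zip(W,np.roll(W,-1,0)): print("  ",(A*1000)[:2].round(1),"plate",((A-C)@ex*1000).round(1),((A-C)@ey*1000).round(1),"->",round(float(np.degrees(np.arctan2(*(B-A)[[1,0]]))),1),"len",round(np.linalg.norm(B-A)*1000,1))
if __name__=="__main__": lockw(sys.argv[1])
E
sed -i 's/\[.536,.078,0\]/[.5365,.0795,0]/; s/radians(-7.5)/radians(-7.8)/' chips.py; python3 ml.py w7
```

```text
t 19.18 p [ 0.4972 -0.2844  0.2523] yaw 74.78 tilt 0.06 F [ 1.3  0.6 -0.5] gap 0.0605 g 0.0
[173, 76, 140, 112, 13493] [[312, 77], [310, 186], [184, 187], [173, 78]]
   [ 554.  -187.3] plate 53.5 -261.9 -> -104.6 len 100.3
   [ 528.6 -284.3] plate 41.6 -361.5 -> 165.3 len 125.5
   [ 407.3 -252.5] plate -83.0 -346.4 -> 75.4 len 100.6
   [ 432.7 -155.2] plate -71.0 -246.6 -> -14.8 len 125.5
[236, 246, 119, 108, 7229] [[340, 279], [354, 324], [344, 353], [236, 344], [293, 246]]
   [ 535.8 -393.5] plate 63.5 -468.7 -> -86.8 len 60.6
   [ 539.2 -454. ] plate 75.1 -528.2 -> -117.9 len 41.2
   [ 520.  -490.3] plate 61.0 -566.8 -> 159.2 len 127.5
   [ 400.8 -444.9] plate -63.3 -538.0 -> 47.1 len 140.0
   [ 496.1 -342.4] plate 17.3 -423.5 -> -52.1 len 64.7
```

```bash
cat > pp.py <<'E'
from lk import *
def tcp(x,y,rel,back=63.5,z=.07):
    a=np.radians(rel); p=C+(x-back*-np.sin(a))/1000*ex+(y-back*np.cos(a))/1000*ey
    return (p[0],p[1],z,-7.8+rel+90)
E
python3 - <<'E'
from pp import *
x0,y0,r0=-14.7,-304.,-6.9
a=tcp(x0,y0,r0,81.5)
w=[(a[0],a[1],.13,a[3],6),(*a,4)]
w+=[(*tcp(x0,y0,r0,64),4)]
n=6
def pose(d):
    D=240.; t=min(d,D); r=r0*(1-t/D); x=x0+ np.radians(-r0)*(t-t*t/2/D); return x,y0+d,r
for d in (36,76,116,156,196,240): w.append((*tcp(*pose(d)),6 if d==36 else 5 if d<240 else 5))
print(a,[np.round(pose(d),2).tolist() for d in (100,240,300)])
plan(*w,start=None)
E
```

```text
(np.float64(0.45999720024137963), np.float64(-0.29852464643976856), 0.07, 75.3) [[-5.17, -204.0, -4.02], [-0.25, -64.0, -0.0], [-0.25, -4.0, -0.0]]
max mm/row 21.5 deg 0.27 45
[[-0.0054,-0.0074,0.0271,0,0,-0.002,1],[-0.0054,-0.0074,0.0271,0,0,-0.001,1],[-0.0054,-0.0073,0.0271,0,0,-0.002,1],[-0.0053,-0.0074,0.0271,0,0,-0.002,1],[-0.0054,-0.0074,0.0271,0,0,-0.001,1],[-0.0054,-0.0074,0.0271,0,0,-0.002,1],[0,0,0.02,0,0,0,1],[0,0,0.02,0,0,0,1],[0,0,0.02,0,0,0,1],[0,0,0.02,0,0,0,1]]
[[0.0058,0,0,0,0,0,1],[0.0059,0,0,0,0,0,1],[0.0058,0,0,0,0,0,1],[0.0059,0,0,0,0,0,1],[0.0082,0.0002,0,0,0,-0.004,1],[0.0081,0.0002,0,0,0,-0.004,1],[0.0082,0.0002,0,0,0,-0.003,1],[0.0081,0.0003,0,0,0,-0.004,1],[0.0082,0.0002,0,0,0,-0.004,1],[0.0081,0.0003,0,0,0,-0.004,1]]
[[0.0107,0.0002,0,0,0,-0.005,1],[0.0107,0.0003,0,0,0,-0.005,1],[0.0108,0.0003,0,0,0,-0.005,1],[0.0107,0.0004,0,0,0,-0.005,1],[0.0107,0.0004,0,0,0,-0.005,1],[0.0107,0.0002,0,0,0,-0.005,1],[0.0107,0.0003,0,0,0,-0.005,1],[0.0107,0.0003,0,0,0,-0.006,1],[0.0107,0.0004,0,0,0,-0.005,1],[0.0107,0.0004,0,0,0,-0.005,1]]
[[0.0107,0.0002,0,0,0,-0.005,1],[0.0107,0.0003,0,0,0,-0.005,1],[0.0106,0.0003,0,0,0,-0.005,1],[0.0107,0.0004,0,0,0,-0.005,1],[0.0107,0.0004,0,0,0,-0.005,1],[0.0107,0.0002,0,0,0,-0.005,1],[0.0106,0.0003,0,0,0,-0.005,1],[0.0107,0.0003,0,0,0,-0.006,1],[0.0107,0.0004,0,0,0,-0.005,1],[0.0107,0.0004,0,0,0,-0.005,1]]
[[0.0117,0.0002,0,0,0,-0.006,1],[0.0118,0.0003,0,0,0,-0.005,1],[0.0117,0.0004,0,0,0,-0.006,1],[0.0117,0.0004,0,0,0,-0.005,1],[0.0117,0.0004,0,0,0,-0.006,1]]
```

Call:
carry_out --pt "-0.0054 -0.0074 0.0271 0 0 -0.002 1" --pt "-0.0054 -0.0074 0.0271 0 0 -0.001 1" --pt "-0.0054 -0.0073 0.0271 0 0 -0.002 1" --pt "-0.0053 -0.0074 0.0271 0 0 -0.002 1" --pt "-0.0054 -0.0074 0.0271 0 0 -0.001 1" --pt "-0.0054 -0.0074 0.0271 0 0 -0.002 1" --pt "0 0 0.02 0 0 0 1" --pt "0 0 0.02 0 0 0 1" --pt "0 0 0.02 0 0 0 1" --pt "0 0 0.02 0 0 0 1"

```text
time_s: 20.07
tool_pos: [0.461, -0.2977, 0.0684]
tool_rot: [0.791, 0.612, 0.0, -0.0]
contact_force: [0.7, 0.5, -0.4]
finger_gap: 0.0855
gripper_force: 0.0
```

Call:
carry_out --pt "0.0058 0 0 0 0 0 1" --pt "0.0059 0 0 0 0 0 1" --pt "0.0058 0 0 0 0 0 1" --pt "0.0059 0 0 0 0 0 1" --pt "0.0082 0.0002 0 0 0 -0.004 1" --pt "0.0081 0.0002 0 0 0 -0.004 1" --pt "0.0082 0.0002 0 0 0 -0.003 1" --pt "0.0081 0.0003 0 0 0 -0.004 1" --pt "0.0082 0.0002 0 0 0 -0.004 1" --pt "0.0081 0.0003 0 0 0 -0.004 1"

```text
time_s: 20.9
tool_pos: [0.4753, -0.2462, 0.0706]
tool_rot: [0.786, 0.618, -0.0, 0.001]
contact_force: [-0.6, -6.3, 4.9]
finger_gap: 0.0854
gripper_force: 3.2
```

```bash
python3 ml.py w8
```

```text
t 20.9 p [ 0.4753 -0.2462  0.0706] yaw 76.38 tilt 0.09 F [-0.6 -6.3  4.9] gap 0.0854 g 3.1737254932522774
[76, 0, 397, 308, 87985] [[472, 0], [431, 266], [422, 297], [413, 306], [150, 307], [138, 297], [120, 266], [76, 0]]
   [ 561.3 -155.8] plate 56.5 -229.7 -> -103.6 len 93.9
   [ 539.2 -247. ] plate 47.0 -323.1 -> -110.6 len 14.5
   [ 534.1 -260.6] plate 43.8 -337.2 -> -140.3 len 5.4
   [ 529.9 -264. ] plate 40.1 -341.2 -> 166.6 len 111.5
   [ 421.4 -238.3] plate -70.9 -330.4 -> 119.1 len 6.6
   [ 418.2 -232.5] plate -74.8 -325.2 -> 97.1 len 15.4
   [ 416.3 -217.3] plate -78.8 -310.3 -> 76.5 len 93.9
   [ 438.2 -126. ] plate -69.5 -216.9 -> -13.6 len 126.6
```

Call:
carry_out --pt "0.0107 0.0002 0 0 0 -0.005 1" --pt "0.0107 0.0003 0 0 0 -0.005 1" --pt "0.0108 0.0003 0 0 0 -0.005 1" --pt "0.0107 0.0004 0 0 0 -0.005 1" --pt "0.0107 0.0004 0 0 0 -0.005 1" --pt "0.0107 0.0002 0 0 0 -0.005 1" --pt "0.0107 0.0003 0 0 0 -0.005 1" --pt "0.0107 0.0003 0 0 0 -0.006 1" --pt "0.0107 0.0004 0 0 0 -0.005 1" --pt "0.0107 0.0004 0 0 0 -0.005 1"

```text
time_s: 21.78
tool_pos: [0.495, -0.1685, 0.0704]
tool_rot: [0.774, 0.634, -0.0, 0.001]
contact_force: [-1.7, -7.5, 5.1]
finger_gap: 0.0853
gripper_force: 3.6
```

Call:
carry_out --pt "0.0107 0.0002 0 0 0 -0.005 1" --pt "0.0107 0.0003 0 0 0 -0.005 1" --pt "0.0106 0.0003 0 0 0 -0.005 1" --pt "0.0107 0.0004 0 0 0 -0.005 1" --pt "0.0107 0.0004 0 0 0 -0.005 1" --pt "0.0107 0.0002 0 0 0 -0.005 1" --pt "0.0106 0.0003 0 0 0 -0.005 1" --pt "0.0107 0.0003 0 0 0 -0.006 1" --pt "0.0107 0.0004 0 0 0 -0.005 1" --pt "0.0107 0.0004 0 0 0 -0.005 1"

```text
time_s: 22.62
tool_pos: [0.5117, -0.0901, 0.0704]
tool_rot: [0.761, 0.649, -0.0, 0.001]
contact_force: [-1.1, -6.7, 5.6]
finger_gap: 0.0853
gripper_force: 3.8
```

```bash
python3 ml.py w9
```

```text
t 22.62 p [ 0.5117 -0.0901  0.0704] yaw 80.95 tilt 0.07 F [-1.1 -6.7  5.6] gap 0.0853 g 3.7500833719968796
[76, 0, 397, 308, 88106] [[472, 0], [432, 263], [422, 297], [413, 306], [150, 307], [138, 297], [119, 262], [76, 0]]
   [590.2   6.8] plate 63.0 -64.8 -> -98.9 len 92.4
   [575.8 -84.5] plate 61.2 -157.2 -> -106.3 len 15.8
   [571.4 -99.7] plate 58.9 -172.8 -> -135.8 len 5.4
   [ 567.5 -103.5] plate 55.6 -177.1 -> 171.2 len 111.4
   [457.4 -86.5] plate -55.8 -175.2 -> 123.6 len 6.6
   [453.8 -81. ] plate -60.2 -170.3 -> 100.0 len 17.1
   [450.8 -64.2] plate -65.4 -154.0 -> 81.0 len 92.0
   [465.2  26.7] plate -63.4 -62.0 -> -9.0 len 126.5
```

Call:
carry_out --pt "0.0117 0.0002 0 0 0 -0.006 1" --pt "0.0118 0.0003 0 0 0 -0.005 1" --pt "0.0117 0.0004 0 0 0 -0.006 1" --pt "0.0117 0.0004 0 0 0 -0.005 1" --pt "0.0117 0.0004 0 0 0 -0.006 1" --pt "0.012 0 0 0 0 0 1" --pt "0.012 0 0 0 0 0 1" --pt "0.012 0 0 0 0 0 1" --pt "0.012 0 0 0 0 0 1" --pt "0.01 0 0 0 0 0 1"

```text
time_s: 23.5
tool_pos: [0.5252, -0.0036, 0.0703]
tool_rot: [0.754, 0.657, -0.0, 0.0]
contact_force: [-1.6, -8.1, 5.8]
finger_gap: 0.0853
gripper_force: 3.8
```

```bash
python3 - <<'E'
from pp import *
st(); s=sense(); p=np.array(s["tool_pos"])-C; print("tcp plate",p@ex*1000,p@ey*1000, "final tcp",tcp(0,32.5,0))
for n in ("scene","top"):
    s=snapshot(n); cv2.imwrite(f"pics/{n}_p9.png",s["pixels"])
E
```

```text
t 23.5 p [ 0.5252 -0.0036  0.0703] yaw 82.21 tilt 0.05 F [-1.6 -8.1  5.8] gap 0.0853 g 3.7982336059212685
tcp plate 0.0840175916400501 -83.82577629264549 final tcp (np.float64(0.5322928172545366), np.float64(0.04878681694538525), 0.07, 82.2)
```

Call:
carry_out --pt "0.008 0 0 0 0 0 1" --pt "0.008 0 0 0 0 0 1" --pt "0.008 0 0 0 0 0 1" --pt "0.008 0 0 0 0 0 1" --pt "0.007 0 0 0 0 0 1" --pt "0.007 0 0 0 0 0 1" --pt "0.005 0 0 0 0 0 1" --pt "0.004 0 0 0 0 0 1" --pt "0.002 0 0 0 0 0 1" --pt "0 0 0 0 0 0 1"

```text
time_s: 24.43
tool_pos: [0.5309, 0.0386, 0.07]
tool_rot: [0.753, 0.657, -0.0, 0.0]
contact_force: [-0.3, -3.8, 1.9]
finger_gap: 0.0851
gripper_force: 1.4
```

Call:
carry_out --pt "0.001 0 0 0 0 0 1" --pt "0.001 0 0 0 0 0 1" --pt "0.001 0 0 0 0 0 1" --pt "0.001 0 0 0 0 0 1" --pt "0.001 0 0 0 0 0 1" --pt "0.001 0 0 0 0 0 1" --pt "0 0 0 0 0 0 1" --pt "0 0 0 0 0 0 1" --pt "0 0 0 0 0 0 1" --pt "0 0 0 0 0 0 1"

```text
time_s: 25.27
tool_pos: [0.5315, 0.0427, 0.07]
tool_rot: [0.754, 0.657, -0.0, 0.0]
contact_force: [-0.7, -5.1, 3.3]
finger_gap: 0.0854
gripper_force: 2.6
```

Call:
carry_out --pt "0.001 0 0 0 0 0 1" --pt "0.001 0 0 0 0 0 1" --pt "0.001 0 0 0 0 0 1" --pt "0.001 0 0 0 0 0 1" --pt "0.001 0 0 0 0 0 1" --pt "0.001 0 0 0 0 0 1" --pt "0 0 0 0 0 0 1" --pt "0 0 0 0 0 0 1" --pt "0 0 0 0 0 0 1" --pt "0 0 0 0 0 0 1"

```text
time_s: 26.1
tool_pos: [0.5321, 0.0472, 0.07]
tool_rot: [0.754, 0.657, -0.0, 0.0]
contact_force: [-1.0, -5.0, 4.1]
finger_gap: 0.0853
gripper_force: 2.6
```

Call:
carry_out --pt "0.001 0 0 0 0 0 1" --pt "0.001 0 0 0 0 0 1" --pt "0.001 0 0 0 0 0 1" --pt "0.001 0 0 0 0 0 1" --pt "0 0 0 0 0 0 1" --pt "0 0 0 0 0 0 1" --pt "0 0 0 0 0 0 1" --pt "0 0 0 0 0 0 1" --pt "0 0 0 0 0 0 1" --pt "0 0 0 0 0 0 1"

```text
time_s: 26.93
tool_pos: [0.5323, 0.0485, 0.07]
tool_rot: [0.754, 0.657, -0.001, 0.001]
contact_force: [-1.0, -14.8, 6.0]
finger_gap: 0.085
gripper_force: 7.8
```

```bash
python3 ml.py w10
```

```text
t 26.93 p [0.5323 0.0485 0.07  ] yaw 82.14 tilt 0.17 F [ -1.  -14.8   6. ] gap 0.085 g 7.818032875657082
[75, 0, 400, 308, 89848] [[474, 0], [432, 267], [422, 297], [412, 306], [149, 307], [138, 297], [119, 263], [75, 0]]
   [608.9 146.6] plate 62.7 76.4 -> -97.9 len 93.7
   [596.1  53.8] plate 62.5 -17.3 -> -106.9 len 14.0
   [592.   40.4] plate 60.3 -31.2 -> -137.9 len 5.7
   [587.8  36.6] plate 56.6 -35.5 -> 172.5 len 110.9
   [477.8  51.2] plate -54.3 -36.0 -> 122.0 len 6.3
   [474.5  56.5] plate -58.3 -31.2 -> 101.9 len 16.6
   [471.1  72.8] plate -63.9 -15.6 -> 82.3 len 92.1
   [483.4 164. ] plate -64.0 76.5 -> -7.9 len 126.7
```

Call:
carry_out --pt "-0.005 0 0 0 0 0 1" --pt "-0.01 0 0 0 0 0 1" --pt "-0.03 0 0 0 0 0 1" --pt "-0.03 0 0 0 0 0 1" --pt "-0.01 0 -0.02 0 0 0 1" --pt "0 0 -0.04 0 0 0 1" --pt "0 0 -0.05 0 0 0 1" --pt "0 0 -0.05 0 0 0 1" --pt "0 0 -0.05 0 0 0 1" --pt "0 0 -0.04 0 0 0 1"

```text
time_s: 27.82
tool_pos: [0.5238, -0.0127, 0.2601]
tool_rot: [0.753, 0.658, 0.001, 0.0]
contact_force: [1.5, -0.2, 0.7]
finger_gap: 0.0855
gripper_force: 0.0
```

Call:
carry_out --pt "0 0 -0.02 0 0 0 1" --pt "0 0 0 0 0 0 1" --pt "0 0 0 0 0 0 1" --pt "0 0 0 0 0 0 1" --pt "0 0 0 0 0 0 1" --pt "0 0 0 0 0 0 1" --pt "0 0 0 0 0 0 1" --pt "0 0 0 0 0 0 1" --pt "0 0 0 0 0 0 1" --pt "0 0 0 0 0 0 1"

```text
time_s: 28.65
tool_pos: [0.5239, -0.0124, 0.2722]
tool_rot: [0.753, 0.658, -0.0, -0.0]
contact_force: [-0.2, 0.6, 0.5]
finger_gap: 0.0852
gripper_force: 0.0
```

```bash
python3 ml.py w11; python3 -c "
from chips import *
s=chips('wrist'); t=chips('scene'); cv2.imwrite('pics/fin.png',np.hstack([cv2.resize(x,(400,300),interpolation=cv2.INTER_AREA) for x in (s['pixels'],t['pixels'])]))"
```

```text
t 28.65 p [ 0.5239 -0.0124  0.2722] yaw 82.24 tilt 0.01 F [-0.2  0.6  0.5] gap 0.0852 g 0.0
[200, 0, 149, 128, 14926] [[348, 0], [343, 122], [237, 127], [214, 117], [200, 0]]
   [609.3 153.4] plate 62.1 83.1 -> -96.9 len 106.2
   [596.6  47.9] plate 63.8 -23.1 -> 174.9 len 106.5
   [490.5  57.5] plate -42.6 -28.1 -> 149.1 len 24.5
   [469.4  70.1] plate -65.2 -18.4 -> 85.9 len 101.6
   [476.6 171.4] plate -71.8 83.0 -> -7.8 len 133.9
wrist [184.5  66.3] 35 [-97.9  31.9]
wrist [189.6  78.9] 15 [-93.6  19.9]
wrist [188.9  89.9] 15 [-95.2   9.1]
wrist [192.6 117.5] 21 [-93.6 -18.8]
wrist [178.  121.9] 7 [-109.7  -23.3]
scene [288.6 193.7] 34 [-100.    23.3]
scene [277.5 198.1] 29 [-104.   -19.2]
scene [306.7 199.4] 50 [-43.1  51.9]
scene [329.3 215.1] 24 [55.4 59. ]
```

View pics/fin.png

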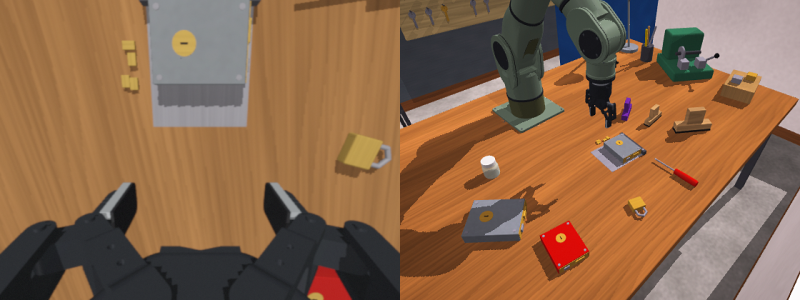

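Left panel (wrist): the lock sits square on the plate at (198,42), and the chips lie off its left edge. Right panel (scene): the lock is against the bar, the scraper stands at (652,115), and the bystanders are untouched.

```bash
python3 -c "
from bench import *
print(hand_in())"
```

```text
the job is handed in; nothing more can be done
None
```

Job handed in at about 29 s with no verdict returned: all four offcuts are off the plate, the scraper stands back on the bench, and the lock is against the stop bar, square and centred to about 1 mm by my measurement; padlock, screwdriver and jar look undisturbed.

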